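Sort printed housings and set the bench magnifier for a recheck

ROBOT

A 7-joint arm with a two-finger parallel gripper is mounted at the origin on the work surface. World frame = base frame: x ahead of the robot, y to its left, z up, the work surface at z = 0. Lengths are in mm, angles in rad, forces in N, time in s.
With the tool pointing down it reaches from about 350 to 900 mm from the base axis. Payload 8.1 kg.
Tool frame: the origin (TCP) lies at the very end of the fingers, on their centre line; the grasp point (between the pads) lies 19 mm behind it (robot.pinch_z is the x of the grasp point in the tool frame, in mm); x points along the fingers, y is the direction in which the jaws open and shut, and the axes are right-handed (so a half turn about x gives the same grasp; the last joint's range is limited). The gripper opens to 92 mm and grips with 3 to 60 N. Pads are 19 mm wide; open, the fingers measure 130 mm over their backs; the gripper's body (75 mm by 190 mm) begins 47 mm behind the grasp point.
Start: joints at [1.2, 0.434, 0.025, 1.573, -0.012, 1.134, -0.075], TCP at [165.357, -602.743, 226.742] pointing down, gripper open.
Joint ranges: [-2.62, 2.62], [-0.44, 2.09], [-1.27, 1.32], [0.08, 2.57], [-1.32, 4.46], [0.12, 2], [-2.74, 2.74]. Speed limits (rad/s): [2.22, 2.22, 3.01, 3.01, 3.14, 3.14, 3.14].

INTERFACE

Orientations are given as a rotation vector (axis times angle).
In Python, from workcell import robot gives the robot as it stands.
- The arm moves only by the tool apply_moves, never from a script. Its argument "deltas" is one flat list of numbers, 4 for each row, row after row: the shift along the world's x, y, z in cm, then the turn about the world's z in rad. A call has 1 to 20 rows; each row is the pose to reach, as a shift and turn from the pose measured when the call began; what a row does not reach only later rows make up. A row lasts 1/12 s, in which the tool goes at most 41.7 mm and 7.16 degrees, less where a joint would pass 70% of its speed; a pose out of reach is approached as far as the arm can. A call with a gripper value outside its range is refused whole. "hand" is the closure in counts, from 0 (fully open) to 255 (shut), set as the call begins (left out, the last holds). The fingers move at their own pace and stop on an object; "squeeze" is the grip in N (left out, the last holds). Time passes only in rows, so rows that repeat a pose let the fingers close. It gives the time, the measured TCP pose, the force and the opening at its end, in the units of the state.
- robot.observe(): the state, without advancing time (a new reading comes with each control period).
- robot.grab_frame(name): name is "scene" or "side" or "wrist"; returns a dict with "img" (400x640x3 uint8, red, green, blue), "fx", "fy", "cx", "cy" (pixels), "rvec" (rotation vector, rad) and "tvec" (3), from world to camera coordinates, as OpenCV has them. Camera axes: x right, y down, z forward; pixel columns grow to the right and rows downward; lengths in mm; the calibration is good to about 2 mm. A picture is of the moment at which its call begins. There is no depth.
- robot.close_job(): hands the job in, once; it reports no verdict.
Trained networks look in a picture, given as the dict that the camera call returned (one of the last four; its "shot" number tells which), for a name from the list of things; names that differ only in an ending like _2 or _b are one class to them, and where a whole thing is asked for, a point or a joint stands for the part that bears it (a point fixed in the world has none). Each returns a list of dicts, best first, with "confidence" (0 to 1); they miss things now and then, are a little off and sometimes report something else, mostly with a low value. They report only what shows in the picture. A call takes as long as a camera call.
- robot.masks_of(picture, thing): "pixels" (400x640 bool, what is visible of it).
- robot.pinpoint(picture, thing): "at" ([x, y, z] in mm, in world coordinates, good to about 4 mm: a listed point, or the origin of a listed thing).
The state is a dict: "time_s": time; "joint_positions": joint angles; "qd": joint speeds; "effort": joint torques, N m; "tcp_pos": TCP position; "eef_rot": TCP orientation; "contact_force": force on the tool from outside, world axes, zero at the start; "torque": the same for the moment, N m; "width": opening from 0.0 (shut) to 1.0 (fully open).
Only numpy, scipy, OpenCV 4.12 (cv2) and the standard library are available. Lean on these libraries where they do the work, as an engineer would, in place of code of your own. Each camera call takes 0.05 s, during which the arm holds its last target.

TASK

First clear the bench of all the white housings by their coloured band: green ones go into the open drawer, red ones into the red tray, each lying on the floor there and not on another, and the yellow one goes in the middle of the blue mat. Then push the drawer gently fully home. Finally, for the recheck, swing the magnifier round until its lens is centred over the mat and tilt its head 30 degrees from level with the handle end down; leave the loudspeaker, can and screwdriver alone.

Things in the scene. Friction and masses are not known exactly. Their poses are not given: they have to be found in the camera images.
- green_a: loose white 3D-printed housing, 60 x 44 x 34 mm (its own x, y, z), 60-120 g, with one 16 mm wide green band round its middle (round the 60 mm axis); origin at the centre of the block, x along the 60 mm side. It starts flat (34 mm high) on the bench. It may be absent.
- green_b: loose white 3D-printed housing, 60 x 44 x 34 mm (its own x, y, z), 60-120 g, with one 16 mm wide green band round its middle (round the 60 mm axis); origin at the centre of the block, x along the 60 mm side. It starts flat (34 mm high) on the bench. It may be absent.
- green_c: loose white 3D-printed housing, 60 x 44 x 34 mm (its own x, y, z), 60-120 g, with one 16 mm wide green band round its middle (round the 60 mm axis); origin at the centre of the block, x along the 60 mm side. It starts flat (34 mm high) on the bench. It may be absent.
- red_a: loose white 3D-printed housing, 60 x 44 x 34 mm (its own x, y, z), 60-120 g, with one 16 mm wide red band round its middle (round the 60 mm axis); origin at the centre of the block, x along the 60 mm side. It starts flat (34 mm high) on the bench. It may be absent.
- red_b: loose white 3D-printed housing, 60 x 44 x 34 mm (its own x, y, z), 60-120 g, with one 16 mm wide red band round its middle (round the 60 mm axis); origin at the centre of the block, x along the 60 mm side. It starts flat (34 mm high) on the bench. It may be absent.
- yellow: loose white 3D-printed housing, 60 x 44 x 34 mm (its own x, y, z), 60-120 g, with one 16 mm wide yellow band round its middle (round the 60 mm axis); origin at the centre of the block, x along the 60 mm side. It starts flat (34 mm high) on the bench. Always present: the one to be rechecked.
- drawer (a joint): kit drawer with an orange front, in a low fixed black cabinet (230 deep, 300 wide, 85 mm high, on the bench; only the drawer opens). Value = how far it is pulled out, m: 0 fully home, against its stop; 0.17 at most. Slides with about 1.5 N friction and stays where left; it opens along the -x axis of drawer_floor.
- drawer_floor (a point): centre of the drawer floor (12 mm above the bench), moves with it; x into the cabinet, y along the front, z up. Inside 200 (x) by 250 mm (y), walls 43 mm high. Front panel: outer face at x = -112 mm, 12 thick, 286 wide, top 54 mm above this floor; a black lip 80 wide juts 18 mm out, 12 to 24 mm above this floor. As much of the inside shows as the drawer is open; cabinet top 73 mm above.
- tray_floor (a point): centre of the inner floor of the fixed red reject tray (5 mm above the bench). Inside 200 (x) by 116 mm (y), walls 5 mm thick and 30 mm above the floor.
- mag_base: fixed foot of the bench magnifier: dark disc of 130 mm diameter, 16 mm thick, on the bench, with a 22 mm steel post standing on it; origin under the post, on the bench, z up. A collar at the post's top (204 to 238 mm above the bench) swivels about the post and carries a short white arm.
- swivel (a joint): swivel of the magnifier arm about the post, rad, range -1.7 to 1.7. At 0 the arm points along the -x axis of mag_base; it grows anticlockwise seen from above (towards that body's -y). Stiff: 0.3 N m friction, stays where left.
- tilt (a joint): tilt of the magnifier head at the arm's end, rad: 0 = lens level, positive = handle end lowered (0.524 = 30 degrees), range -0.6 to 1.2. The hinge is horizontal, square to the arm, 70 mm from the post axis and 222 mm above the bench. Stiff: about 0.45 N m friction, stays where left.
- lens (a point): centre of the glass lens in its white ring (126 mm diameter, 14 mm thick), 70 mm from the tilt hinge; x runs back along the head towards the hinge.
- handle (a point): point to grip on the black round handle bar (14 mm diameter) which juts straight out from the ring, away from the hinge; 160 mm from the tilt hinge, the bar running from 133 to 182 mm from it, in the lens plane. x runs back along the bar towards the hinge.
- mat: fixed round blue inspection mat with a thin white circle, 84 mm diameter, 2 mm thick, on the bench before the magnifier foot; origin at its centre, on the bench.
- speaker: bystander: black loudspeaker box 90 x 90 x 140 mm, origin at the centre of its underside
- spray: bystander: can with a yellow label, 52 mm diameter, 150 mm high, origin at the centre of its underside
- driver: bystander: orange-handled screwdriver lying on the bench

How it is judged:
By the outcome, as a careful person would: the job done as asked, in the order asked, and still so for the second after the job is handed in, with the robot touching nothing.
Of green_a, green_b, green_c, red_a, red_b only 4 to 5 are there at a start; the rules pass over those that are not, and their reading is None.
At some moment in a run one of green_a, green_b, green_c, red_a, red_b may be knocked a few centimetres aside while the robot is not near it.
Once in a run the grip may slacken for a moment while it holds something.
It also fails if it takes over 208 s, if anything falls off the work surface, if the arm or the gripper's body presses on something with over 40 N, if the wrist force passes 120 N, or if a joint passes its speed limit or range.

## Working session

There is one attempt and no reset: what is moved stays moved. The work goes in short steps, Python scripts to look and compute and a tool call to move; the robot and the scene stay as the last step left them, time stands still between calls to the robot, and variables do not carry over. Pictures are saved under pics/ and viewed, and the job is handed in when it is done.

Besides the shell and the picture viewer there is one more tool, called after "Request:" as name(argument=value, ...), one argument or row to a line, values as JSON. apply_moves: Moves the arm, as the interface text tells. Its arguments: {"type":"object","properties":{"deltas":{"type":"array"},"hand":{"type":"number"},"squeeze":{"type":"number"}},"required":["deltas"]}

```bash
ls; mkdir -p pics
cat > h.py <<'E'
import numpy as np, cv2
from workcell import robot
def save(p,n): cv2.imwrite(f'pics/{n}.png', p['img'][:,:,::-1])
def cam(p):
    R,_=cv2.Rodrigues(np.array(p['rvec'],float)); t=np.array(p['tvec'],float).reshape(3)
    K=np.array([[p['fx'],0,p['cx']],[0,p['fy'],p['cy']],[0,0,1.]]); return K,R,t
def ray(p,u,v,z):
    K,R,t=cam(p); d=R.T@np.linalg.solve(K,[u,v,1.]); o=-R.T@t
    return o+d*(z-o[2])/d[2]
def proj(p,X):
    K,R,t=cam(p); x=K@(R@np.array(X,float)+t); return x[:2]/x[2]
E
python3 - <<'E'
from h import *
o=robot.observe()
for k in o: print(k,np.round(o[k],3))
for n in ['scene','side','wrist']:
    p=robot.grab_frame(n); save(p,n+'0')
    K,R,t=cam(p); print(n,-R.T@t)
    for th in ['green_a','red_a','yellow','drawer_floor','tray_floor','mag_base','lens','handle','mat','speaker','spray','driver']:
        r=robot.pinpoint(p,th)
        print(th,[(np.round(q['at']).tolist(),round(q['confidence'],2)) for q in r])
E
```

```text
pics
time_s 0.0
joint_positions [ 1.2    0.435  0.025  1.574 -0.012  1.134 -0.075]
qd [ 0.002 -0.     0.    -0.001 -0.001 -0.     0.001]
effort [-0.0000e+00 -6.6786e+01  9.8400e-01 -3.1446e+01 -6.1000e-02  4.3000e-02
  0.0000e+00]
tcp_pos [ 165.206 -602.228  225.939]
eef_rot [ 2.079  0.282 -2.079]
contact_force [-0.042 -0.44   0.267]
torque [-0.016 -0.01  -0.034]
width 0.997
scene [1407.72321592    9.68422639 1303.08563987]
green_a [([344.0, -267.0, 20.0], 0.83), ([399.0, 181.0, 13.0], 0.65)]
red_a [([440.0, 69.0, 16.0], 0.66), ([426.0, -49.0, 16.0], 0.59)]
yellow [([392.0, -180.0, 14.0], 0.51), ([739.0, -197.0, -4.0], 0.31)]
drawer_floor [([596.0, 274.0, 12.0], 0.87), ([402.0, 182.0, 14.0], 0.3)]
tray_floor [([571.0, -462.0, 231.0], 0.61), ([614.0, -1.0, 2.0], 0.58)]
mag_base [([628.0, -238.0, -1.0], 0.82), ([425.0, -50.0, 17.0], 0.22)]
lens [([596.0, -371.0, 226.0], 0.88), ([506.0, -190.0, 0.0], 0.65)]
handle [([572.0, -457.0, 232.0], 0.82), ([630.0, -238.0, -0.0], 0.65)]
mat [([620.0, -419.0, -1.0], 0.6), ([505.0, -191.0, 1.0], 0.58)]
speaker [([787.0, -18.0, 0.0], 0.68), ([594.0, 271.0, 11.0], 0.46)]
spray [([738.0, -194.0, -3.0], 0.83)]
driver [([620.0, -419.0, -0.0], 0.8)]
side [ 524.6991256  -885.36117791 1038.2232383 ]
green_a [([397.0, 182.0, 19.0], 0.73), ([346.0, -268.0, 18.0], 0.58)]
red_a [([438.0, 70.0, 17.0], 0.93), ([426.0, -44.0, 17.0], 0.84)]
yellow [([394.0, -176.0, 16.0], 0.76)]
drawer_floor [([595.0, 270.0, 12.0], 0.75)]
tray_floor [([609.0, -3.0, -0.0], 0.73)]
mag_base []
lens [([595.0, -371.0, 231.0], 0.72)]
handle [([570.0, -464.0, 234.0], 0.96)]
mat [([512.0, -189.0, -2.0], 0.66)]
speaker [([786.0, -16.0, -1.0], 0.94)]
spray [([738.0, -196.0, -2.0], 0.68)]
driver [([621.0, -420.0, 2.0], 0.84)]
wrist [ 229.2194495  -586.84449131  385.23215052]
green_a []
red_a []
yellow []
drawer_floor []
tray_floor []
mag_base []
lens []
handle []
mat []
speaker []
spray []
driver []
```

View pics/scene0.png

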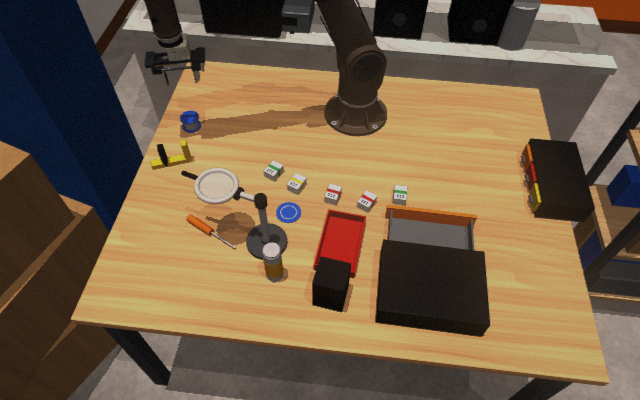

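View pics/side0.png

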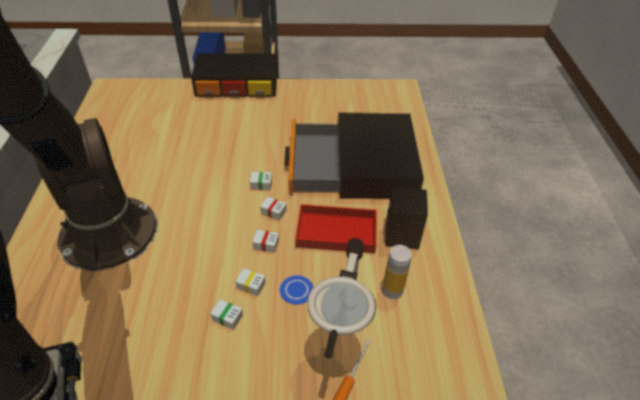

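View pics/wrist0.png

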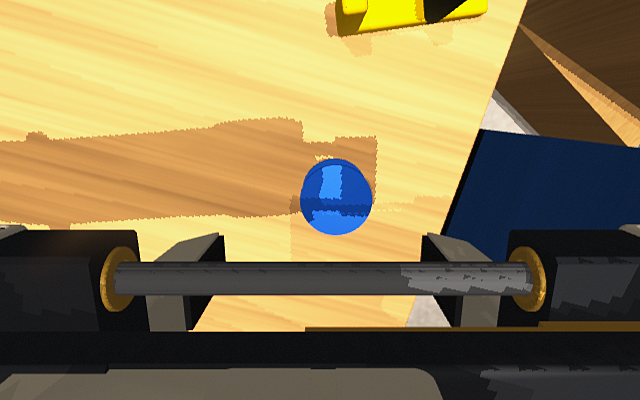

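```bash
cat >> h.py <<'E'
from scipy.optimize import minimize, least_squares
def boxpts(x,y,z,yaw,s=(60,44,34)):
    c,si=np.cos(yaw),np.sin(yaw); P=[]
    for a in(-.5,.5):
        for b in(-.5,.5):
            for d in(-.5,.5):
                P.append([x+c*a*s[0]-si*b*s[1],y+si*a*s[0]+c*b*s[1],z+d*s[2]])
    return np.array(P)
def sil(p,X):
    S=8
    uv=np.array([proj(p,q) for q in X],np.float32); return cv2.convexHull(uv)[:,0]
def fitbox(views,x0,y0,z=17,s=(60,44,34)):
    """views: list of (picture, mask)"""
    def cost(v):
        X=boxpts(v[0],v[1],z,v[2],s); c=0
        for p,m in views:
            h=sil(p,X); ys,xs=np.nonzero(m); x1,y1=xs.min()-8,ys.min()-8; w,hh=xs.max()+9-x1,ys.max()+9-y1
            K=4; im=np.zeros((hh*K,w*K),np.uint8)
            cv2.fillPoly(im,[np.round((h-[x1,y1]+.5)*K-.5).astype(np.int32)],1)
            a=im.reshape(hh,K,w,K).mean((1,3)); mm=m[y1:y1+hh,x1:x1+w]
            if mm.shape!=a.shape: return 9
            c+=np.abs(a-mm).sum()/mm.sum()
        return c
    best=None
    for yaw in np.arange(0,np.pi,np.pi/12):
        c=cost((x0,y0,yaw))
        if best is None or c<best[0]: best=(c,yaw)
    r=minimize(cost,[x0,y0,best[1]],method='Nelder-Mead',options=dict(initial_simplex=[[x0,y0,best[1]],[x0+6,y0,best[1]],[x0,y0+6,best[1]],[x0,y0,best[1]+.25]]))
    r=minimize(cost,r.x,method='Nelder-Mead',options=dict(initial_simplex=[r.x,r.x+[3,0,0],r.x+[0,3,0],r.x+[0,0,.12]]))
    return r.x,r.fun
def findhousings(views,names=('green_a','red_a','yellow'),verbose=True):
    out=[]
    for n in names:
        ms=[]
        for p in views:
            ms.append([q for q in robot.masks_of(p,n) if q['pixels'].sum()>60])
        for q in ms[0]:
            ys,xs=np.nonzero(q['pixels']); P=ray(views[0],xs.mean(),ys.mean(),20)
            v=[(views[0],q['pixels'])]
            for k in range(1,len(views)):
                for q2 in ms[k]:
                    y2,x2=np.nonzero(q2['pixels']); P2=ray(views[k],x2.mean(),y2.mean(),20)
                    if np.hypot(*(P2-P)[:2])<20: v.append((views[k],q2['pixels'])); break
            r,f=fitbox(v,P[0],P[1])
            out.append((n,r,f,len(v)))
            if verbose: print(n,np.round(r[:2],1),'yaw %.3f'%((r[2]+np.pi/2)%np.pi-np.pi/2),'cost %.2f'%f,'views',len(v),'conf %.2f'%q['confidence'],int(q['pixels'].sum()))
    return out
E
python3 - <<'E'
from h import *
v=[robot.grab_frame('scene'),robot.grab_frame('side')]
findhousings(v)
o=robot.observe()
R,_=cv2.Rodrigues(np.array(o['eef_rot'])); print(R.round(3))
for p in v:
  for n in ['drawer','tray_floor','mat','yellow']:
    for q in robot.masks_of(p,n):
      ys,xs=np.nonzero(q['pixels']); print(n,q['confidence'],xs.min(),xs.max(),ys.min(),ys.max(),len(xs))
for n in (0,1):
  im=v[n]['img']; 
  c=(370,190,130,110) if n==0 else (260,100,170,160)
  x,y,w,h=c; cv2.imwrite(f'pics/crop{n}.png',cv2.resize(im[y:y+h,x:x+w,::-1],None,fx=4.5 if n==0 else 3.7,fy=4.5 if n==0 else 3.7,interpolation=cv2.INTER_CUBIC))
E
```

```text
green_a [ 344.9 -264.2] yaw -0.441 cost 0.18 views 2 conf 0.74 274
green_a [398.6 178.3] yaw 0.002 cost 0.25 views 2 conf 0.70 297
red_a [423.5 -46.1] yaw -0.253 cost 0.30 views 2 conf 0.68 247
red_a [439.1  69.3] yaw -0.470 cost 0.29 views 2 conf 0.64 275
yellow [ 393.2 -175.3] yaw -0.395 cost 0.30 views 2 conf 0.51 253
[[ 0.     0.265 -0.964]
 [-0.    -0.964 -0.265]
 [-1.     0.    -0.   ]]
drawer 0.89 385 475 205 249 2972
drawer 0.61 182 238 168 204 1377
drawer 0.33 287 305 174 193 258
drawer 0.18 276 300 202 222 399
tray_floor 0.8 313 365 210 277 2174
tray_floor 0.46 312 350 257 310 1638
tray_floor 0.23 385 477 205 249 3158
tray_floor 0.17 276 300 202 222 414
mat 0.69 392 406 185 205 259
mat 0.67 276 300 202 222 396
yellow 0.51 287 305 174 193 253
drawer 0.96 283 340 118 193 3602
drawer 0.31 307 374 237 358 3976
tray_floor 0.78 295 376 205 252 3224
tray_floor 0.44 307 375 277 357 3323
mat 0.68 279 312 275 304 784
mat 0.51 250 271 171 189 390
yellow 0.59 235 264 268 295 583
```

```bash
cat >> h.py <<'E'
def overlay(p,boxes,name,crop,f):
    x,y,w,h=crop; im=cv2.resize(p['img'][y:y+h,x:x+w,::-1],None,fx=f,fy=f,interpolation=cv2.INTER_CUBIC)
    for b in boxes:
        X=boxpts(*b) 
        for i,j in [(0,1),(2,3),(4,5),(6,7),(0,2),(1,3),(4,6),(5,7),(0,4),(1,5),(2,6),(3,7)]:
            a=[(proj(p,X[k])-[x-.5,y-.5])*f for k in (i,j)]
            cv2.line(im,tuple(np.int32(a[0])),tuple(np.int32(a[1])),(255,0,255) ,1)
    cv2.imwrite(f'pics/{name}.png',im)
E
python3 - <<'E'
from h import *
B=[(344.9,-264.2,17,-.441),(398.6,178.3,17,0),(423.5,-46.1,17,-.253),(439.1,69.3,17,-.47),(393.2,-175.3,17,-.395)]
# drawer trial: interior, tray inner, mat
B+=[(596,272,12,0,(200,250,0)),(596-106,272,39,0,(12,286,54)),(610,-2,20,0,(210,126,30))]
overlay(robot.grab_frame('scene'),B,'ov1',(250,140,250,200),3.2)
overlay(robot.grab_frame('side'),B,'ov2',(200,100,230,240),2.5)
E
```

```text
(no output)
```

View pics/ov1.png

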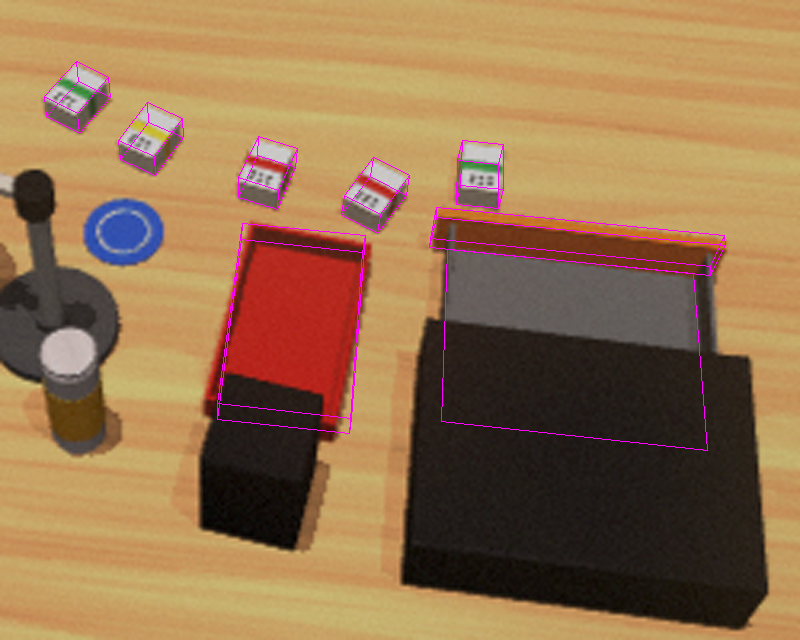

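View pics/ov2.png

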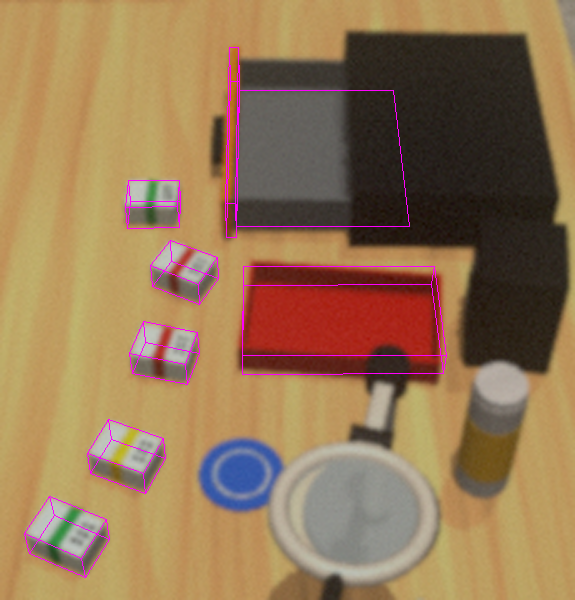

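Request:
apply_moves(
  deltas=[18.0,33.8,-10,-0.71,18.0,33.8,-10,-0.71,18.0,33.8,-10,-0.71,18.0,33.8,-10,-0.71,18.0,33.8,-10,-0.71,18.0,33.8,-10,-0.71,18.0,33.8,-10,-0.71,18.0,33.8,-10,-0.71,18.0,33.8,-10,-0.71,18.0,33.8,-10,-0.71,18.0,33.8,-10,-0.71,18.0,33.8,-10,-0.71,18.0,33.8,-10,-0.71],
  hand=50,
  squeeze=20,
)

```text
time_s: 3.93
tcp_pos: [345.3, -265.6, 127.0]
eef_rot: [-1.977, 0.445, 1.976]
contact_force: [-0.8, 0.1, -0.0]
width: 0.8
```

```bash
cat >> h.py <<'E'
def st():
    o=robot.observe(); R,_=cv2.Rodrigues(np.array(o['eef_rot'])); 
    print('t %.2f'%o['time_s'],'tcp',np.round(o['tcp_pos'],1),'jaw %.3f'%np.arctan2(R[1,1],R[0,1]),'xax',R[:,0].round(3),'F',np.round(o['contact_force'],1),'w %.3f (%.0f mm)'%(o['width'],o['width']*92),'q',np.round(o['joint_positions'],2))
    return o
E
python3 - <<'E'
from h import *
st()
p=robot.grab_frame('wrist'); save(p,'w1')
B=[(344.9,-264.2,17,-.441),(393.2,-175.3,17,-.395)]
overlay(p,B,'w1o',(0,0,640,400),1.2)
for n in ['green_a','yellow']:
  print([(np.round(q['at']),q['confidence']) for q in robot.pinpoint(p,n)])
v=robot.grab_frame('side')
for u,w in [(345,32),(350,245),(525,35)]:
  print(ray(v,200+u/2.5-.5,100+w/2.5-.5,85))
for u,w in [(236,47),(226,236)]:
  print(ray(v,200+u/2.5-.5,100+w/2.5-.5,66))
E
```

```text
t 3.93 tcp [ 345.3 -265.6  127. ] jaw -2.013 xax [ 0.    -0.001 -1.   ] F [-0.8  0.1 -0. ] w 0.800 (74 mm) q [ 0.53  0.26  0.01  2.14 -0.    0.75 -1.48]
[(array([ 506., -185.,    0.]), 0.64), (array([ 350., -267.,   16.]), 0.6)]
[(array([ 396., -174.,   17.]), 0.62)]
[631.12198091 423.38022771  85.        ]
[618.53263684  45.0894497   85.        ]
[860.32413538 418.15410857  85.        ]
[492.5039273  416.76391989  66.        ]
[486.01577892  77.60242845  66.        ]
```

View pics/w1o.png

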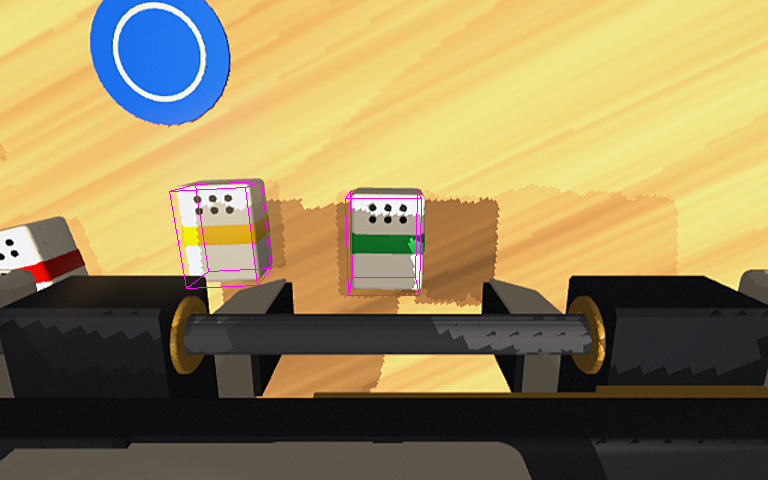

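Request:
apply_moves(
  deltas=[0.0,0.1,-4,0,0.0,0.1,-8,0,0.0,0.1,-11,0,0,0.1,-12.1,0,0,0.1,-12.1,0,0,0.1,-12.1,0],
)

```text
time_s: 4.63
tcp_pos: [344.4, -265.4, 5.8]
eef_rot: [-1.973, 0.448, 1.975]
contact_force: [-0.8, -0.5, 0.2]
width: 0.804
```

Request:
apply_moves(
  deltas=[0,0,0,0,0,0,0,0,0,0,0,0,0,0,0,0,0,0,0,0,0,0,0,0],
  hand=255,
  squeeze=25,
)

```text
time_s: 5.13
tcp_pos: [344.7, -265.6, 6.4]
eef_rot: [-1.975, 0.448, 1.974]
contact_force: [-0.4, -0.5, 7.0]
width: 0.477
```

Request:
apply_moves(
  deltas=[0,0,3,0,0,0,7,0,2,4,11,0.05,20.3,59.6,11.5,0.41,20.3,59.6,11.5,0.41,20.3,59.6,11.5,0.41,20.3,59.6,11.5,0.41,20.3,59.6,11.5,0.41,20.3,59.6,11.5,0.41,20.3,59.6,11.5,0.41,20.3,59.6,11.5,0.41,20.3,59.6,11.5,0.41,20.3,59.6,11.5,0.41,20.3,59.6,11.5,0.41,20.3,59.6,11.5,0.41,20.3,59.6,11.5,0.41,20.3,59.6,11.5,0.41,20.3,59.6,11.5,0.41,20.3,59.6,11.5,0.41,20.3,59.6,11.5,0.41],
)

```text
time_s: 6.8
tcp_pos: [547.1, 331.1, 120.8]
eef_rot: [-2.204, 0.039, 2.205]
contact_force: [-0.7, -1.0, -0.3]
width: 0.477
```

Run:
```python
from h import *
st()
p=robot.grab_frame('wrist'); save(p,'w2')
v=robot.grab_frame('side'); save(v,'s2')
v=[robot.grab_frame('scene'),v]
findhousings(v)
```

```text
t 6.80 tcp [547.1 331.1 120.8] jaw -1.605 xax [-0.001 -0.001 -1.   ] F [-0.7 -1.  -0.3] w 0.477 (44 mm) q [-0.48  0.57 -0.22  1.64  0.14  0.95 -2.36]
green_a [397.9 179.3] yaw -0.031 cost 0.22 views 2 conf 0.69 254
green_a [481.3 358.3] yaw -0.167 cost 0.37 views 1 conf 0.50 261
red_a [423.1 -47.7] yaw -0.203 cost 0.40 views 2 conf 0.81 229
yellow [ 394.6 -176.7] yaw -0.376 cost 0.26 views 2 conf 0.56 277
```

View pics/w2.png

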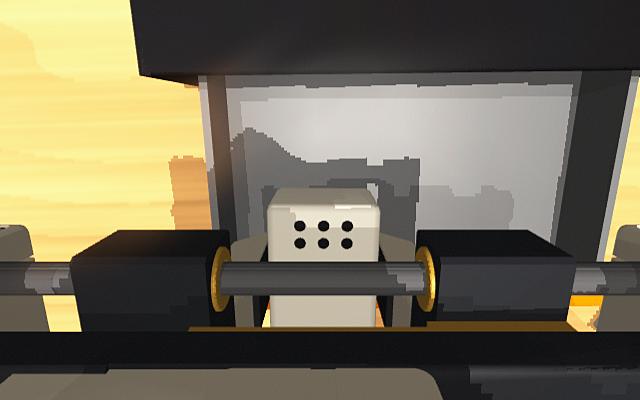

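View pics/s2.png

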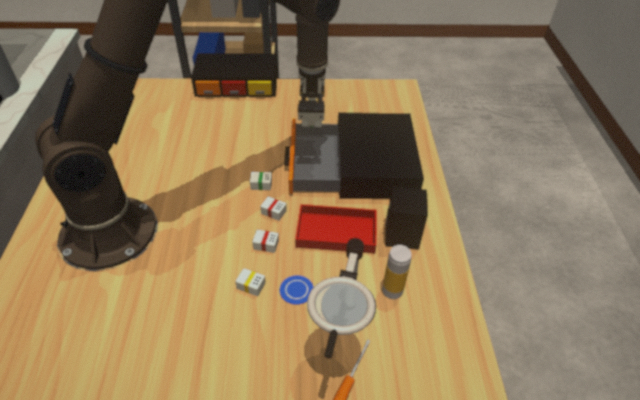

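Run:
```python
from h import *
p=robot.grab_frame('wrist')
for u,w in [(140,76),(400,72)]:
  print('cab top front',ray(p,u,w,85))
for u,w in [(243,100),(575,72),(237,200),(558,200)]:
  print('floor edge',ray(p,u,w,12))
for u,w in [(205,100),(632,100)]: print('wall top',ray(p,u,w,55))
print(proj(p,(547,331,0)))
```

```text
cab top front [634.16154962 418.67148565  85.        ]
cab top front [631.254792   285.38553329  85.        ]
floor edge [622.82691099 382.31608349  12.        ]
floor edge [633.25097644 147.0753306   12.        ]
floor edge [549.36776021 393.59172438  12.        ]
floor edge [540.31942909 147.57033731  12.        ]
wall top [622.23472496 396.09586063  55.        ]
wall top [612.87073626 139.28146218  55.        ]
[318.87372564 196.43686508]
```

Request:
apply_moves(
  deltas=[0,0,-3,0,0,0,-6,0,0,0,-8.5,0,0,0,-10.1,0,0,0,-10.1,0,0,0,-10.1,0,0,0,-10.1,0],
)

```text
time_s: 7.88
tcp_pos: [548.1, 330.1, 21.1]
eef_rot: [-2.204, 0.041, 2.202]
contact_force: [-0.8, -0.4, -0.3]
width: 0.477
```

Request:
apply_moves(
  deltas=[0,0,0,0,0,0,0,0,0,0,0,0,0,0,0,0,0,0,3,0,0,0,7,0,0,0,10,0,-15,-15,10.5,0,-15,-15,10.5,0,-15,-15,10.5,0,-15,-15,10.5,0,-15,-15,10.5,0,-15,-15,10.5,0,-15,-15,10.5,0],
  hand=90,
)

```text
time_s: 9.05
tcp_pos: [396.4, 177.9, 126.4]
eef_rot: [-2.204, 0.044, 2.202]
contact_force: [0.1, 0.6, 1.2]
width: 0.647
```

Run:
```python
from h import *
st()
p=robot.grab_frame('wrist'); 
v=robot.grab_frame('side'); 
v=[robot.grab_frame('scene'),v]
save(v[0],'c3')
B=findhousings(v)
overlay(p,[(r[0],r[1],17,r[2]) for n,r,f,k in B],'w3',(0,0,640,400),1.2)
```

```text
t 9.05 tcp [396.4 177.9 126.4] jaw -1.609 xax [ 0.001 -0.002 -1.   ] F [0.1 0.6 1.2] w 0.647 (60 mm) q [-0.33  0.27 -0.26  2.12  0.1   0.76 -2.26]
green_a [546.8 334.8] yaw -0.021 cost 0.45 views 2 conf 0.66 338
green_a [397.7 179.3] yaw -0.003 cost 0.23 views 2 conf 0.57 309
red_a [439.7  69. ] yaw -0.451 cost 0.27 views 2 conf 0.66 291
red_a [424.1 -47.1] yaw -0.213 cost 0.34 views 2 conf 0.55 234
red_a [ 448.5 -426.9] yaw 1.371 cost 0.81 views 1 conf 0.24 1713
yellow [ 396.3 -176.9] yaw -0.325 cost 0.10 views 1 conf 0.84 273
```

View pics/w3.png

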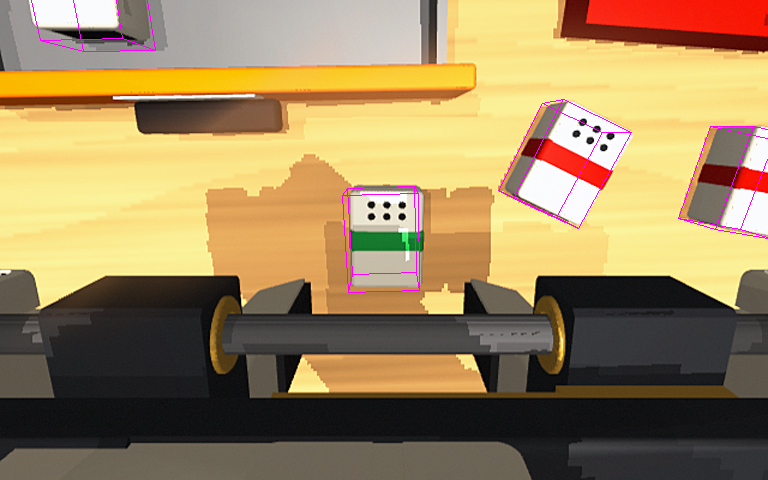

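View pics/c3.png

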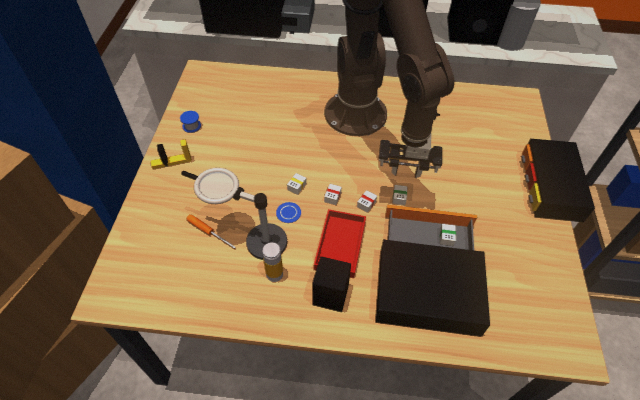

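Request:
apply_moves(
  deltas=[0.1,0,-3,0.03,0.1,0,-7,0.03,0.1,0,-10.5,0.03,0.1,0,-12,0.03,0.1,0,-12,0.03,0.1,0,-12,0.03],
  hand=50,
)

```text
time_s: 10.0
tcp_pos: [398.9, 180.7, 5.4]
eef_rot: [-2.218, 0.007, 2.221]
contact_force: [-0.2, 0.6, 0.6]
width: 0.803
```

Request:
apply_moves(
  deltas=[0,0,0,0,0,0,0,0,0,0,0,0,0,0,0,0,0,0,0,0,0,0,0,0],
  hand=255,
  squeeze=25,
)

```text
time_s: 10.5
tcp_pos: [399.4, 180.7, 6.0]
eef_rot: [-2.219, 0.007, 2.219]
contact_force: [-1.0, -1.0, 8.8]
width: 0.48
```

Request:
apply_moves(
  deltas=[0,0,4,0,0,0,8,0,0,0,11.5,0,5,1.5,12,-0.03,14.9,3.9,12,-0.03,14.9,3.9,12,-0.03,14.9,3.9,12,-0.03,14.9,3.9,12,-0.03,14.9,3.9,8,-0.03,14.9,3.9,4.5,-0.03,14.9,3.9,2,-0.03,14.9,3.9,1.4,-0.03,14.9,3.9,1.4,-0.03,14.9,3.9,1.4,-0.03,14.9,3.9,1.4,-0.03],
)

```text
time_s: 11.75
tcp_pos: [548.4, 219.9, 20.7]
eef_rot: [-2.204, 0.04, 2.204]
contact_force: [1.6, -0.3, -0.4]
width: 0.478
```

Run:
```python
from h import *
st()
```

```text
t 11.75 tcp [548.4 219.9  20.7] jaw -1.606 xax [ 0. -0. -1.] F [ 1.6 -0.3 -0.4] w 0.478 (44 mm) q [-0.33  0.63 -0.2   1.84  0.18  0.69 -2.24]
```

Request:
apply_moves(
  deltas=[0,0,0,0,0,0,0,0,0,0,0,0,0,0,0,0,0,0,3,0,0,0,7,0,0,0,10,0,-10.9,-15.1,10.5,-0.42,-10.9,-15.1,10.5,-0.42,-10.9,-15.1,10.5,-0.42,-10.9,-15.1,10.5,-0.42,-10.9,-15.1,10.5,-0.42,-10.9,-15.1,10.5,-0.42,-10.9,-15.1,10.5,-0.42],
  hand=90,
)

```text
time_s: 12.92
tcp_pos: [439.2, 68.0, 126.2]
eef_rot: [-1.968, 0.458, 1.966]
contact_force: [-0.1, 1.0, 0.8]
width: 0.642
```

Run:
```python
from h import *
st()
p=robot.grab_frame('wrist'); 
v=robot.grab_frame('side'); 
v=[robot.grab_frame('scene'),v]
B=findhousings(v)
overlay(p,[(r[0],r[1],17,r[2]) for n,r,f,k in B],'w4',(0,0,640,400),1.2)
overlay(v[0],[],'c4',(250,140,250,200),3.2)
```

```text
t 12.92 tcp [439.2  68.  126.2] jaw -2.028 xax [ 0.001 -0.    -1.   ] F [-0.1  1.   0.8] w 0.642 (59 mm) q [-0.17  0.28 -0.13  2.11  0.05  0.76 -2.36]
green_a [545.6 224.9] yaw -0.091 cost 0.67 views 2 conf 0.68 269
green_a [547.2 333.7] yaw 0.009 cost 0.49 views 2 conf 0.59 332
green_a [ 396.4 -179.3] yaw -0.385 cost 0.05 views 1 conf 0.58 307
red_a [438.5  68.9] yaw -0.431 cost 0.32 views 2 conf 0.81 261
red_a [424.4 -46.6] yaw -0.160 cost 0.33 views 2 conf 0.67 235
yellow [ 392.5 -176.3] yaw -0.388 cost 0.29 views 2 conf 0.58 263
yellow [541.6 221. ] yaw -0.075 cost 0.08 views 1 conf 0.39 306
yellow [ 440.3 -457. ] yaw 1.314 cost 0.77 views 1 conf 0.29 1405
```

View pics/w4.png

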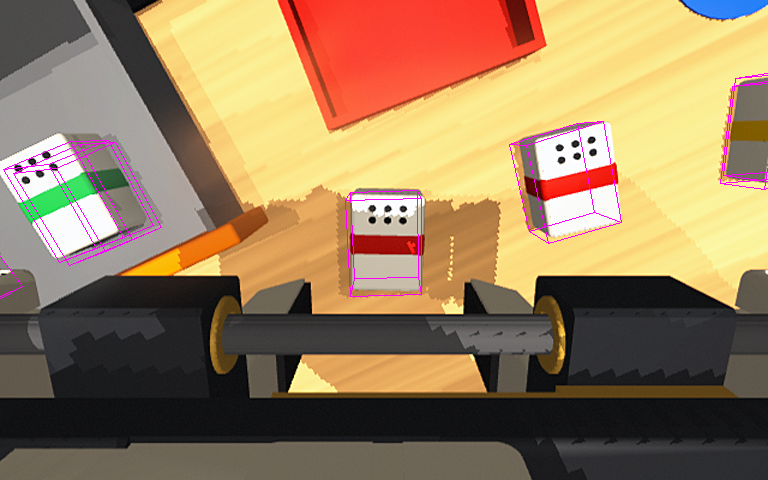

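View pics/c4.png

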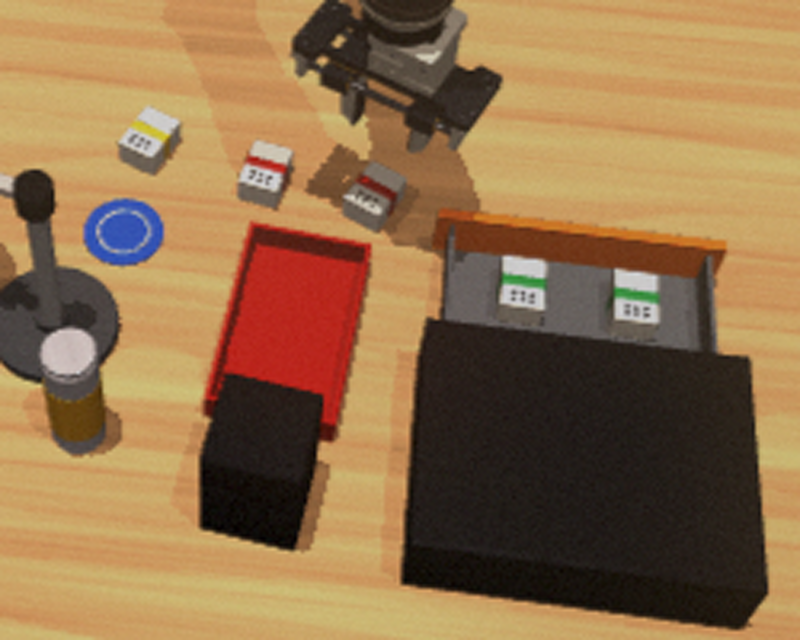

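Request:
apply_moves(
  deltas=[0,0,-3,0,0,0,-7,0,0,0,-10.5,0,0,0,-11.7,0,0,0,-11.7,0,0,0,-11.7,0],
  hand=60,
)

```text
time_s: 13.87
tcp_pos: [439.2, 69.4, 8.2]
eef_rot: [-1.968, 0.457, 1.971]
contact_force: [0.5, 0.3, -0.7]
width: 0.767
```

Request:
apply_moves(
  deltas=[0,0,0,0,0,0,0,0,0,0,0,0,0,0,0,0,0,0,0,0,0,0,0,0],
  hand=255,
  squeeze=25,
)

```text
time_s: 14.37
tcp_pos: [439.7, 69.4, 8.9]
eef_rot: [-1.969, 0.456, 1.97]
contact_force: [-0.7, -0.8, 9.3]
width: 0.482
```

Run:
```python
from h import *
st()
# tray corners from c4-like crop of scene: rim top z=35
p=robot.grab_frame('scene'); f=3.2
for u,w in [(250,225),(371,245),(205,412),(336,438)]:
    print(ray(p,250+u/f-.5,140+w/f-.5,35).round(1))
p=robot.grab_frame('side'); 
save(p,'s5')
for u,w in [(248,262),(438,268),(440,382),(239,370)]:
    print(ray(p,200+u/2.5-.5,100+w/2.5-.5,35).round(1))
```

```text
t 14.37 tcp [439.7  69.4   8.9] jaw -2.026 xax [-0.001 -0.001 -1.   ] F [-0.7 -0.8  9.3] w 0.482 (44 mm) q [-0.2   0.49 -0.1   2.21  0.11  0.45 -2.41]
[506.4 -56.8  35. ]
[516.2  67.4  35. ]
[724.9 -76.   35. ]
[737.3  47.7  35. ]
[509.7  68.   35. ]
[718.6  58.3  35. ]
[ 705.  -100.1   35. ]
[501.5 -83.5  35. ]
```

Request:
apply_moves(
  deltas=[0,0,4,0,0,0,8,0,0,0,11.5,0,4,-1.5,12,0.05,20,-7.4,12,0.38,20,-7.4,12,0.38,20,-7.4,12,0.38,20,-7.4,12,0.38,20,-7.4,12,0.38,20,-7.4,8,0.38,20,-7.4,5,0.38,20,-7.4,2,0.38,20,-7.4,0.6,0.38,20,-7.4,0.6,0.38,20,-7.4,0.6,0.38,20,-7.4,0.6,0.38],
)

```text
time_s: 15.8
tcp_pos: [639.8, -4.5, 15.3]
eef_rot: [-2.183, 0.083, 2.184]
contact_force: [0.4, -0.5, -1.0]
width: 0.475
```

Run:
```python
from h import *
st()
p=robot.grab_frame('scene'); overlay(p,[],'c6',(230,140,250,200),3.2)
p=robot.grab_frame('side'); overlay(p,[],'s6',(200,100,230,240),2.5)
```

```text
t 15.80 tcp [639.8  -4.5  15.3] jaw -1.646 xax [-0.    -0.001 -1.   ] F [ 0.4 -0.5 -1. ] w 0.475 (44 mm) q [ 0.02  0.69 -0.15  1.72  0.14  0.74 -1.84]
```

View pics/s6.png

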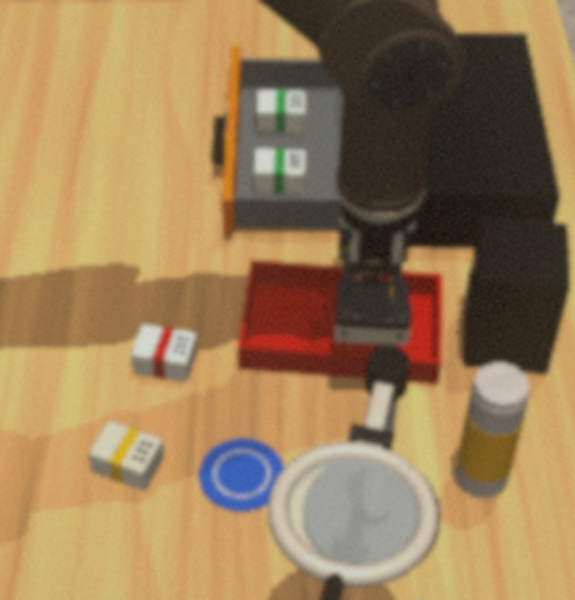

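Request:
apply_moves(
  deltas=[0,0,0,0,0,0,0,0,0,0,0,0,0,0,0,0,0,0,3,0,0,0,7,0,0,0,10,0,-21.5,-4.2,11,-0.13,-21.5,-4.2,11,-0.13,-21.5,-4.2,11,-0.13,-21.5,-4.2,11,-0.13,-21.5,-4.2,11,-0.13,-21.5,-4.2,11,-0.13,-21.5,-4.2,11,-0.13,-21.5,-4.2,11,-0.13],
  hand=90,
)

```text
time_s: 17.15
tcp_pos: [425.7, -46.6, 126.3]
eef_rot: [-2.116, 0.218, 2.111]
contact_force: [0.8, 0.2, -0.6]
width: 0.648
```

Run:
```python
from h import *
st()
p=robot.grab_frame('wrist'); 
v=robot.grab_frame('side'); 
v=[robot.grab_frame('scene'),v]
B=findhousings(v)
overlay(p,[(r[0],r[1],17,r[2]) for n,r,f,k in B],'w7',(0,0,640,400),1.2)
overlay(v[1],[],'s7',(200,100,230,240),2.5)
```

```text
t 17.15 tcp [425.7 -46.6 126.3] jaw -1.776 xax [ 0.002 -0.001 -1.   ] F [ 0.8  0.2 -0.6] w 0.648 (60 mm) q [ 0.12  0.25 -0.16  2.15  0.06  0.74 -1.86]
green_a [544.6 221.3] yaw -0.078 cost 0.57 views 2 conf 0.66 300
green_a [547.4 334.1] yaw -0.057 cost 0.47 views 2 conf 0.58 324
red_a [423.5 -48.9] yaw -0.180 cost 0.22 views 2 conf 0.83 280
red_a [ 450.9 -402.1] yaw -0.690 cost 0.89 views 1 conf 0.73 2893
red_a [638.8  -5.2] yaw -0.075 cost 0.32 views 2 conf 0.66 326
red_a [785.9 -27.8] yaw -0.925 cost 0.75 views 1 conf 0.28 1681
yellow [ 394.4 -175.8] yaw -0.352 cost 0.33 views 2 conf 0.50 260
```

View pics/w7.png

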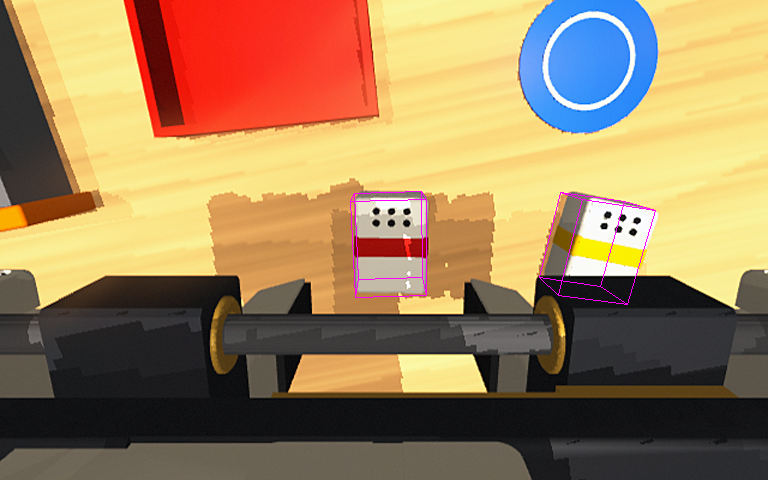

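View pics/s7.png

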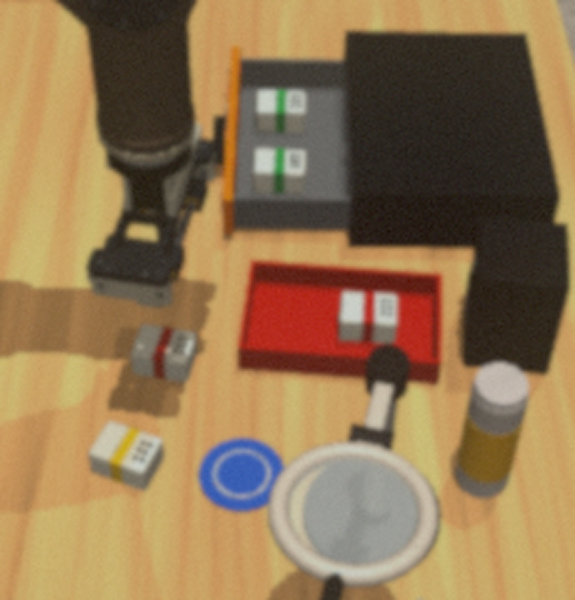

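Request:
apply_moves(
  deltas=[-0.1,-0.1,-3,0.02,-0.1,-0.1,-7,0.02,-0.1,-0.1,-10.5,0.02,-0.1,-0.1,-11.9,0.02,-0.1,-0.1,-11.9,0.02,-0.1,-0.1,-11.9,0.02],
  hand=50,
)

```text
time_s: 18.1
tcp_pos: [424.0, -47.2, 6.1]
eef_rot: [-2.123, 0.197, 2.127]
contact_force: [0.3, -0.5, 0.4]
width: 0.805
```

Request:
apply_moves(
  deltas=[0,0,0,0,0,0,0,0,0,0,0,0,0,0,0,0,0,0,0,0,0,0,0,0],
  hand=255,
  squeeze=25,
)

```text
time_s: 18.6
tcp_pos: [424.4, -47.3, 6.7]
eef_rot: [-2.124, 0.197, 2.126]
contact_force: [-0.6, -0.5, 7.6]
width: 0.479
```

Request:
apply_moves(
  deltas=[0,0,4,0,0,0,8,0,2,0,11.5,0,13.6,4.8,12,0.11,13.6,4.8,12,0.11,13.6,4.8,12,0.11,13.6,4.8,12,0.11,13.6,4.8,8,0.11,13.6,4.8,5,0.11,13.6,4.8,2,0.11,13.6,4.8,0.65,0.11,13.6,4.8,0.65,0.11,13.6,4.8,0.65,0.11,13.6,4.8,0.65,0.11],
)

```text
time_s: 19.77
tcp_pos: [560.5, 0.7, 13.5]
eef_rot: [-2.183, 0.082, 2.184]
contact_force: [0.5, -0.2, -1.2]
width: 0.478
```

Run:
```python
from h import *
st()
```

```text
t 19.77 tcp [560.5   0.7  13.5] jaw -1.645 xax [-0.001 -0.001 -1.   ] F [ 0.5 -0.2 -1.2] w 0.478 (44 mm) q [ 0.02  0.6  -0.16  1.92  0.15  0.63 -1.88]
```

Release, then over the yellow (394,-176), jaw ≈ -1.95.

Request:
apply_moves(
  deltas=[0,0,0,0,0,0,0,0,0,0,0,0,0,0,0,0,0,0,3,0,0,0,7,0,0,0,10,0,-16.6,-17.7,11,-0.31,-16.6,-17.7,11,-0.31,-16.6,-17.7,11,-0.31,-16.6,-17.7,11,-0.31,-16.6,-17.7,11,-0.31,-16.6,-17.7,11,-0.31,-16.6,-17.7,11,-0.31,-16.6,-17.7,11,-0.31,-16.6,-17.7,11,-0.31],
  hand=90,
)

```text
time_s: 21.1
tcp_pos: [395.2, -176.1, 123.9]
eef_rot: [-2.012, 0.392, 2.01]
contact_force: [0.9, -0.0, -0.9]
width: 0.647
```

```bash
cat >> h.py <<'E'
def matfit(p,z=2):
    """ellipse of blue mat -> plane z; returns centre, radius"""
    hsv=cv2.cvtColor(p['img'],cv2.COLOR_RGB2HSV); m=cv2.inRange(hsv,(100,120,90),(125,255,255))
    n,l,s,c=cv2.connectedComponentsWithStats(cv2.morphologyEx(m,cv2.MORPH_CLOSE,np.ones((5,5))))
    out=[]
    for i in range(1,n):
        if s[i,4]<250: continue
        cn,_=cv2.findContours((l==i).astype(np.uint8),cv2.RETR_EXTERNAL,cv2.CHAIN_APPROX_NONE)
        P=np.array([ray(p,*q[0],z)[:2] for q in max(cn,key=len)])
        A=np.c_[2*P,np.ones(len(P))]; x=np.linalg.lstsq(A,(P**2).sum(1),rcond=None)[0]
        r=np.sqrt(x[2]+x[0]**2+x[1]**2); res=np.abs(np.hypot(*(P-x[:2]).T)-r).mean(); out.append((x[:2].round(1),round(r,1),round(res,1)))
    return out
E
python3 - <<'E'
from h import *
st()
p=robot.grab_frame('wrist'); 
v=robot.grab_frame('side'); 
v=[robot.grab_frame('scene'),v]
B=findhousings(v)
overlay(p,[(r[0],r[1],17,r[2]) for n,r,f,k in B],'w8',(0,0,640,400),1.2)
overlay(v[1],[],'s8',(200,100,230,240),2.5)
for q in [p]+v: print(matfit(q))
for q in [p]+v:
  for n in ['mat','mag_base','lens','handle']: print(n,[(np.round(r['at']).tolist(),round(r['confidence'],2)) for r in robot.pinpoint(q,n)])
E
```

```text
t 21.10 tcp [ 395.2 -176.1  123.9] jaw -1.955 xax [ 0.    -0.001 -1.   ] F [ 0.9 -0.  -0.9] w 0.647 (60 mm) q [ 0.36  0.26 -0.08  2.14  0.03  0.74 -1.69]
green_a [543.9 224. ] yaw 0.018 cost 0.54 views 2 conf 0.76 301
green_a [547.8 333.9] yaw -0.026 cost 0.51 views 2 conf 0.71 329
red_a [639.9  -3.7] yaw -0.085 cost 0.47 views 2 conf 0.82 290
red_a [558.6   1.9] yaw -0.075 cost 0.56 views 2 conf 0.59 229
yellow [ 393.3 -176.6] yaw -0.384 cost 0.18 views 2 conf 0.65 285
[(array([ 504.8, -189.5]), np.float64(40.4), np.float64(1.5))]
[(array([ 127.6, -631.1]), np.float64(48.0), np.float64(8.6)), (array([ 507.6, -187.9]), np.float64(39.1), np.float64(1.0))]
[(array([ 129.2, 1017.5]), np.float64(65.4), np.float64(13.5)), (array([ 503.4, -186.9]), np.float64(37.4), np.float64(1.6))]
mat [([505.0, -186.0, -0.0], 0.77), ([395.0, -178.0, 17.0], 0.73)]
mag_base []
lens []
handle []
mat [([507.0, -189.0, -2.0], 0.98), ([548.0, 329.0, 31.0], 0.36)]
mag_base [([626.0, -240.0, -1.0], 0.94)]
lens [([595.0, -372.0, 223.0], 0.7), ([391.0, -181.0, 16.0], 0.16)]
handle [([573.0, -461.0, 233.0], 0.79), ([590.0, -370.0, 223.0], 0.5), ([392.0, -176.0, 17.0], 0.31)]
mat [([509.0, -187.0, 0.0], 0.88)]
mag_base [([510.0, -190.0, -1.0], 0.37)]
lens [([597.0, -371.0, 232.0], 0.65)]
handle [([569.0, -463.0, 235.0], 0.78), ([594.0, 272.0, 13.0], 0.51)]
```

View pics/w8.png

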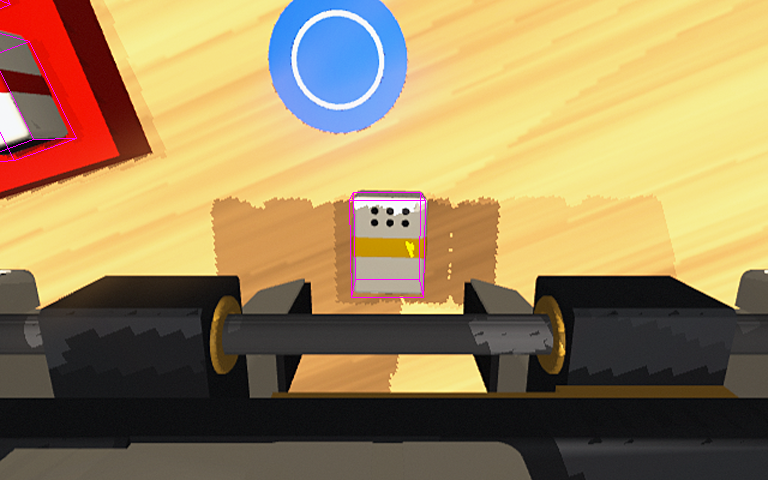

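View pics/s8.png

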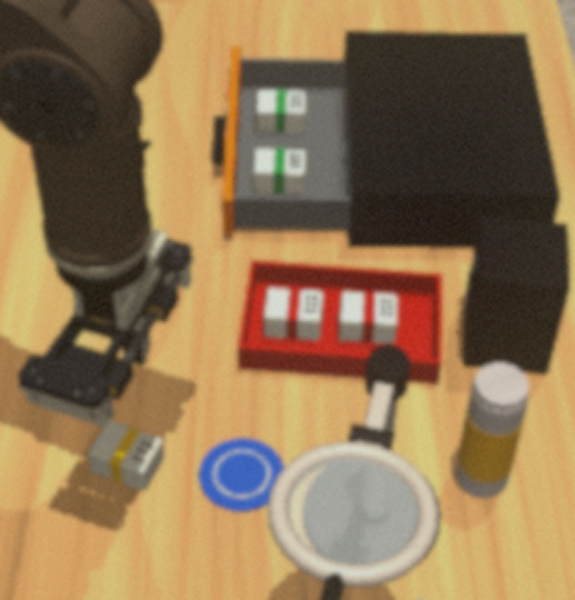

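Request:
apply_moves(
  deltas=[-0.1,0,-3,0,-0.1,0,-7,0,-0.1,0,-10.5,0,-0.1,0,-11.8,0,-0.1,0,-11.8,0,-0.1,0,-11.8,0],
  hand=50,
)

```text
time_s: 22.65
tcp_pos: [393.1, -176.2, 5.2]
eef_rot: [-2.009, 0.392, 2.014]
contact_force: [0.4, -0.4, -0.0]
width: 0.804
```

Request:
apply_moves(
  deltas=[0,0,0,0,0,0,0,0,0,0,0,0,0,0,0,0,0,0,0,0,0,0,0,0],
  hand=255,
  squeeze=25,
)

```text
time_s: 23.15
tcp_pos: [393.5, -176.4, 5.8]
eef_rot: [-2.01, 0.392, 2.012]
contact_force: [-1.1, 0.8, 7.5]
width: 0.473
```

Request:
apply_moves(
  deltas=[0,0,4,0,0,0,8,0,2,0,12,0.1,3,0,14,0.25,3,0,14,0.4,3,0,14,0.45,3,0,14,0.45,3,0,14,0.45],
)

```text
time_s: 23.82
tcp_pos: [423.0, -176.4, 145.7]
eef_rot: [2.188, 0.067, -2.191]
contact_force: [0.8, -0.4, -1.3]
width: 0.481
```

Run:
```python
from h import *
st()
p=robot.grab_frame('wrist'); save(p,'w9')
print(matfit(p))
p=robot.grab_frame('side'); print(matfit(p))
p=robot.grab_frame('scene'); print(matfit(p))
```

```text
t 23.82 tcp [ 423.  -176.4  145.7] jaw -1.509 xax [-0.002 -0.001 -1.   ] F [ 0.8 -0.4 -1.3] w 0.481 (44 mm) q [ 0.43  0.27 -0.18  2.05  0.07  0.82 -1.3 ]
[(array([ 506.5, -192.8]), np.float64(39.6), np.float64(2.5))]
[(array([ 503.3, -186.9]), np.float64(37.4), np.float64(1.6))]
[(array([ 127.4, -630.7]), np.float64(47.8), np.float64(8.6)), (array([ 507.7, -187.9]), np.float64(39.1), np.float64(1.0))]
```

View pics/w9.png

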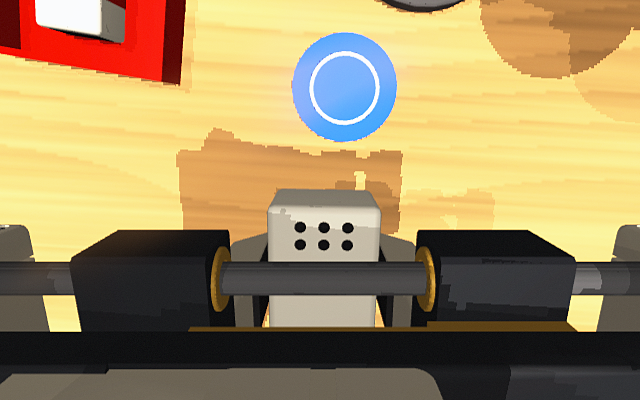

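Run:
```python
from h import *
p=robot.grab_frame('wrist')
print(ray(p,344.5,88,2), ray(p,291,88,2),ray(p,397,88,2),ray(p,344,32,2),ray(p,344,142,2), ray(p,310,88,2),ray(p,380,88,2))
m=(p['img'].astype(int)[...,2]-p['img'].astype(int)[...,0]>40).astype(np.uint8); m[180:]=0
ys,xs=np.nonzero(m); print(xs.min(),xs.max(),ys.min(),ys.max())
for n in('scene','side'):
  q=robot.grab_frame(n); i=q['img'].astype(int); m=((i[...,2]-i[...,0])>30).astype(np.uint8)
  a=np.array([ (q['pixels'].sum(),) for q in []])
  c=proj(q,(506,-188,2)); m2=np.zeros_like(m); x,y=int(c[0]),int(c[1]); m2[y-25:y+25,x-25:x+25]=m[y-25:y+25,x-25:x+25]
  cn,_=cv2.findContours(m2,cv2.RETR_EXTERNAL,cv2.CHAIN_APPROX_NONE); cn=max(cn,key=len)
  e=cv2.fitEllipse(cn); print(n,e,ray(q,*e[0],2))
  h=np.array([ray(q,*k[0],2)[:2] for k in cn]); print((h.min(0)+h.max(0))/2,np.ptp(h,axis=0))
```

```text
[ 506.68852584 -190.41869316    2.        ] [ 503.9949187  -147.69812319    2.        ] [ 509.33267721 -232.35489534    2.        ] [ 547.8484947 -186.8170997    2.       ] [ 463.97783652 -193.33829438    2.        ] [ 504.95142181 -162.86824842    2.        ] [ 508.47637905 -218.77401901    2.        ]
292 396 32 141
scene ((288.19384765625, 212.1422119140625), (19.66206169128418, 24.045961380004883), 82.45275115966797) [ 508.38544948 -188.00709733    2.        ]
[ 507.45144023 -188.50024995] [82.65815538 81.19299122]
side ((295.6811218261719, 289.3468017578125), (27.545841217041016, 31.611530303955078), 79.17156219482422) [ 503.64753299 -187.58180986    2.        ]
[ 504.42080569 -187.17072457] [78.58508553 78.55342218]
```

Request:
apply_moves(
  deltas=[4,-0.6,0,0,8.3,-1.2,0,0,8.3,-1.2,-3,0,8.3,-1.2,-6,0,8.3,-1.2,-9,0,8.3,-1.2,-11.5,0,8.3,-1.2,-13,0,8.3,-1.2,-13.6,0,8.3,-1.2,-13.6,0,8.3,-1.2,-13.6,0,8.3,-1.2,-13.6,0],
)

```text
time_s: 25.03
tcp_pos: [506.8, -188.4, 10.2]
eef_rot: [2.187, 0.069, -2.189]
contact_force: [0.1, -0.4, -0.9]
width: 0.479
```

Run:
```python
from h import *
st()
p=robot.grab_frame('scene'); overlay(p,[],'c10',(200,130,160,120),5)
```

```text
t 25.03 tcp [ 506.8 -188.4   10.2] jaw -1.507 xax [-0.001 -0.001 -1.   ] F [ 0.1 -0.4 -0.9] w 0.479 (44 mm) q [ 0.36  0.58 -0.14  1.98  0.14  0.59 -1.38]
```

View pics/c10.png

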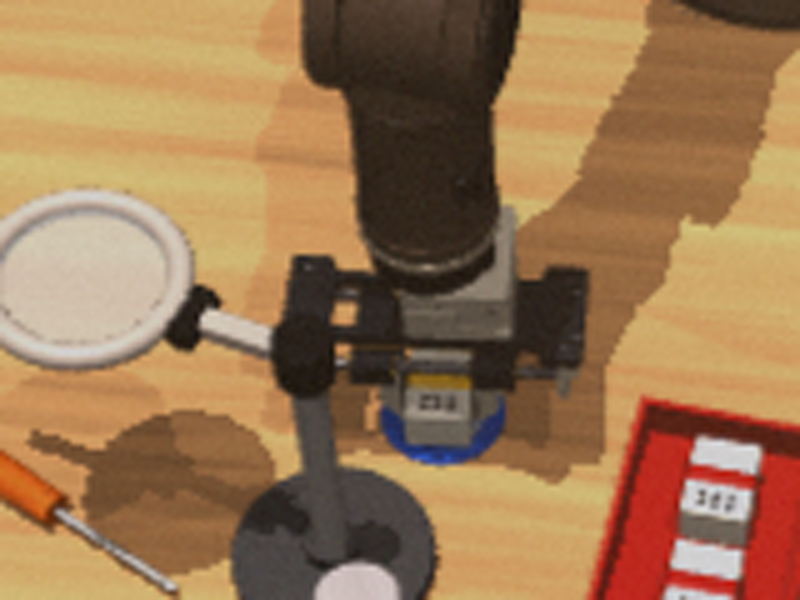

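Request:
apply_moves(
  deltas=[0,0,-0.1,0,0,0,-0.2,0,0,0,-0.2,0],
)

```text
time_s: 25.33
tcp_pos: [507.0, -188.5, 8.4]
eef_rot: [2.188, 0.069, -2.188]
contact_force: [-0.7, 0.7, -0.8]
width: 0.48
```

Request:
apply_moves(
  deltas=[0,0,0,0,0,0,0,0,0,0,0,0,0,0,0,0,0,0,3,0,0,0,6,0,0,0,9,0,-6,1,12,0,-10,1,12,0,-10,1,12,0,-10,1,12,0,-10,1,12,0],
  hand=90,
)

```text
time_s: 26.33
tcp_pos: [406.3, -178.8, 129.1]
eef_rot: [2.189, 0.067, -2.188]
contact_force: [0.8, 1.3, -0.4]
width: 0.647
```

Run:
```python
from h import *
st()
p=robot.grab_frame('wrist'); 
v=robot.grab_frame('side'); 
v=[robot.grab_frame('scene'),v]
B=findhousings(v)
overlay(p,[],'w11',(0,0,640,400),1.2)
overlay(v[1],[],'s11',(200,100,230,240),2.5)
for n in ['yellow','mat']: print(n,[(np.round(r['at']).tolist(),round(r['confidence'],2)) for r in robot.pinpoint(p,n)])
```

```text
t 26.33 tcp [ 406.3 -178.8  129.1] jaw -1.508 xax [ 0.001 -0.002 -1.   ] F [ 0.8  1.3 -0.4] w 0.647 (60 mm) q [ 0.45  0.28 -0.18  2.11  0.07  0.76 -1.29]
green_a [548.  334.6] yaw -0.045 cost 0.51 views 2 conf 0.85 305
green_a [544.1 222.4] yaw -0.033 cost 0.56 views 2 conf 0.79 301
green_a [ 446.4 -414.4] yaw -0.522 cost 0.88 views 1 conf 0.28 2724
red_a [639.   -2.7] yaw -0.081 cost 0.41 views 2 conf 0.53 282
yellow [ 505.5 -187.4] yaw 0.078 cost 0.33 views 2 conf 0.52 244
yellow [([510.0, -189.0, 24.0], 0.56)]
mat []
```

View pics/w11.png

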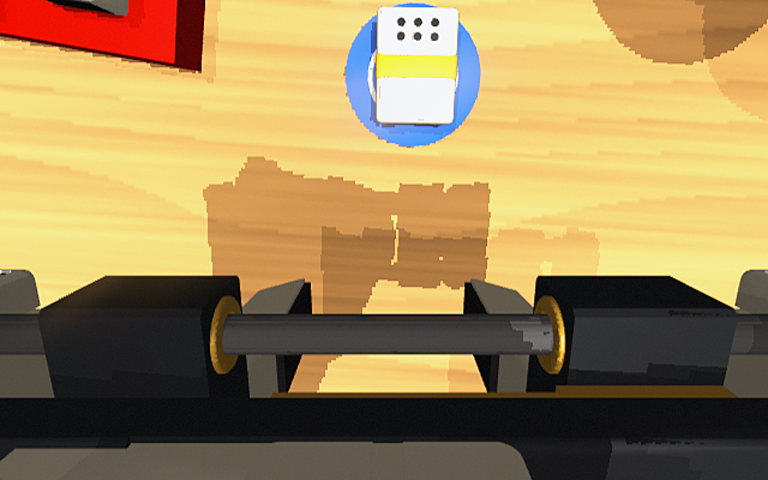

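View pics/s11.png

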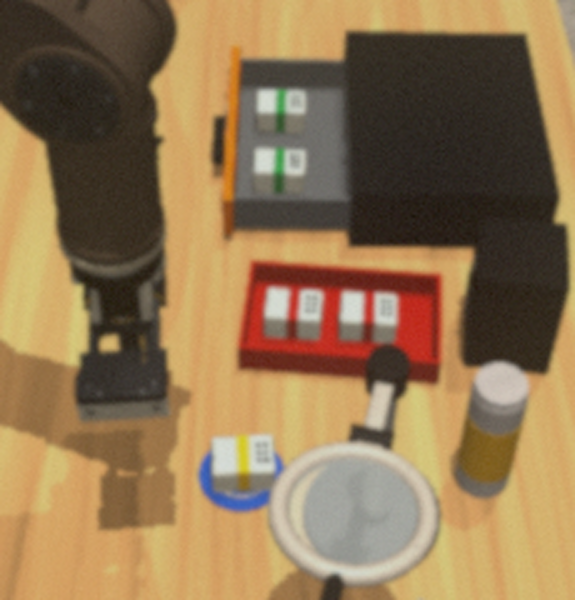

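Request:
apply_moves(
  deltas=[3,44.9,0,-0.1,3,44.9,0,-0.1,3,44.9,0,-0.1,3,44.9,0,-0.1,3,44.9,0,-0.1,3,44.9,0,-0.1,3,44.9,0,-0.1,3,44.9,0,-0.1,3,44.9,0,-0.1,3,44.9,0,-0.1,3,44.9,0,-0.1,3,44.9,0,-0.1,3,44.9,-3,-0.1,3,44.9,-6,-0.1,3,44.9,-8,-0.1,3,44.9,-8,-0.1,3,44.9,-8,-0.1],
  hand=255,
  squeeze=15,
)

```text
time_s: 28.3
tcp_pos: [436.5, 270.0, 47.7]
eef_rot: [-2.202, 0.042, 2.207]
contact_force: [0.1, -0.0, 0.1]
width: 0.004
```

Run:
```python
from h import *
st()
p=robot.grab_frame('wrist'); save(p,'w12')
p=robot.grab_frame('side'); overlay(p,[],'s12',(240,90,200,150),4)
```

```text
t 28.30 tcp [436.5 270.   47.7] jaw -1.607 xax [-0.002 -0.003 -1.   ] F [ 0.1 -0.   0.1] w 0.004 (0 mm) q [-0.44  0.51 -0.3   2.01  0.24  0.66 -2.49]
```

View pics/w12.png

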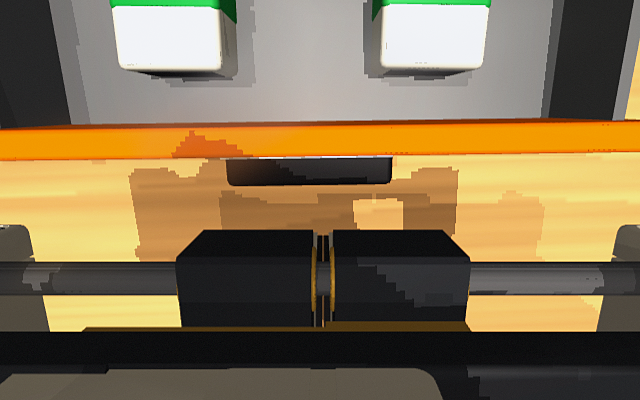

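View pics/s12.png

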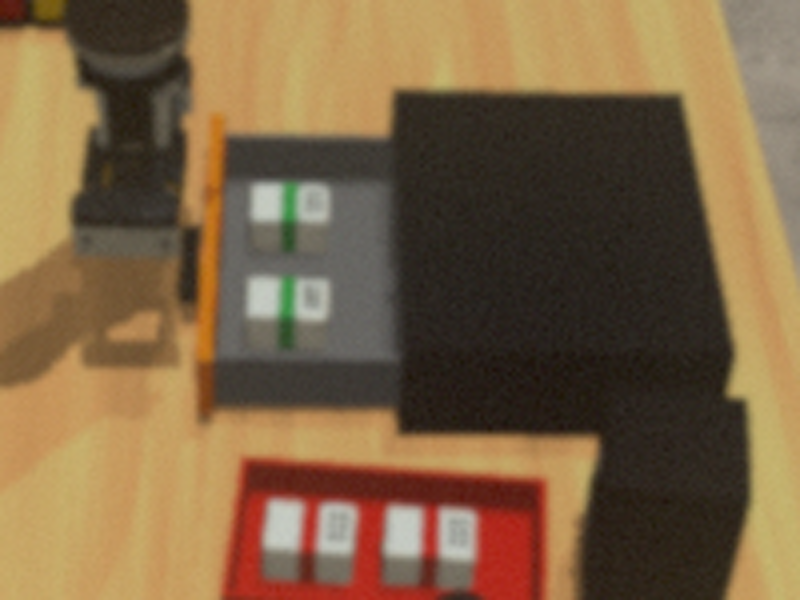

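Request:
apply_moves(
  deltas=[1,0,0,0,2,0,0,0,2.5,0,0,0,2.8,0,0,0,3.1,0,0,0,3.4,0,0,0,3.7,0,0,0,4,0,0,0,4.3,-0.03,0,0,4.6,-0.04,0,0,4.9,-0.05,0,0,5.2,-0.06,0,0,5.5,-0.07,0,0,5.8,-0.08,0,0,6.1,-0.09,0,0,6.4,-0.1,0,0],
)

```text
time_s: 29.73
tcp_pos: [502.1, 270.1, 49.4]
eef_rot: [-2.204, 0.04, 2.202]
contact_force: [-2.4, 1.2, -0.6]
width: 0.006
```

Run:
```python
from h import *
st()
p=robot.grab_frame('side'); overlay(p,[],'s13',(240,90,200,150),4)
p=robot.grab_frame('wrist'); save(p,'w13')
```

```text
t 29.73 tcp [502.1 270.1  49.4] jaw -1.607 xax [ 0.001 -0.    -1.   ] F [-2.4  1.2 -0.6] w 0.006 (1 mm) q [-0.38  0.57 -0.29  1.87  0.24  0.73 -2.41]
```

View pics/s13.png

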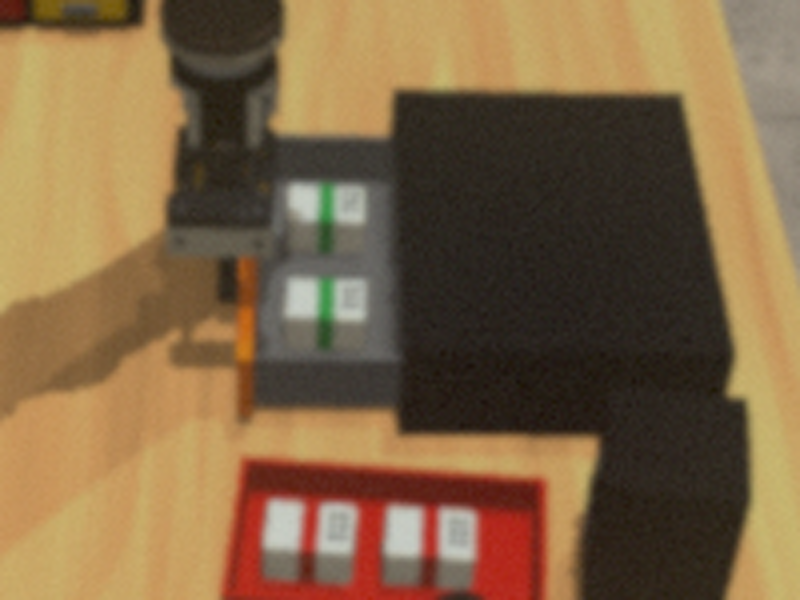

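View pics/w13.png

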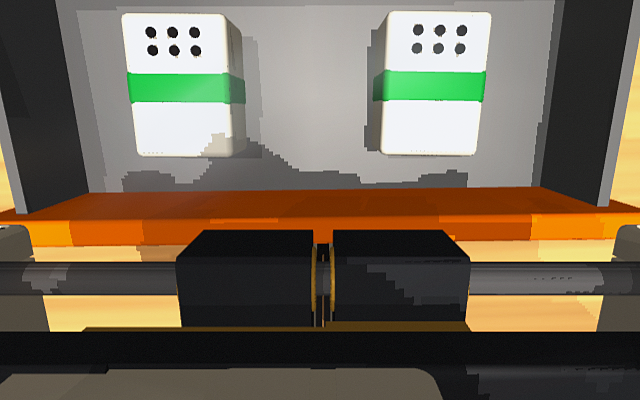

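Request:
apply_moves(
  deltas=[0.3,0,0,0,0.6,0,0,0,0.9,0,0,0,1.2,0,0,0,1.5,-0.05,0,0,1.8,-0.05,0,0,2.1,-0.05,0,0,2.4,-0.05,0,0,2.7,-0.1,0,0,3.0,-0.1,0,0,3.3,-0.1,0,0,3.6,-0.1,0,0,3.9,-0.1,0,0,4.2,-0.15,0,0,4.5,-0.15,0,0,4.8,-0.15,0,0,5.1,-0.2,0,0,5.4,-0.2,0,0,5.7,-0.2,0,0,6.0,-0.2,0,0],
)

```text
time_s: 31.5
tcp_pos: [563.0, 267.7, 49.5]
eef_rot: [-2.205, 0.041, 2.201]
contact_force: [-1.5, 0.8, 0.7]
width: 0.002
```

Request:
apply_moves(
  deltas=[0.3,0,0,0,0.6,0,0,0,0.9,0,0,0,1.2,0,0,0,1.5,-0.05,0,0,1.8,-0.05,0,0,2.1,-0.05,0,0,2.4,-0.05,0,0,2.6,-0.1,0,0,2.8,-0.1,0,0,3.0,-0.1,0,0],
)

```text
time_s: 32.42
tcp_pos: [593.2, 266.7, 49.5]
eef_rot: [-2.205, 0.041, 2.201]
contact_force: [-0.7, -0.2, 0.9]
width: 0.004
```

Run:
```python
from h import *
st()
p=robot.grab_frame('side'); overlay(p,[],'s14',(240,90,200,150),4)
```

```text
t 32.42 tcp [593.2 266.7  49.5] jaw -1.607 xax [ 0.001 -0.    -1.   ] F [-0.7 -0.2  0.9] w 0.004 (0 mm) q [-0.32  0.67 -0.28  1.66  0.23  0.84 -2.31]
```

View pics/s14.png

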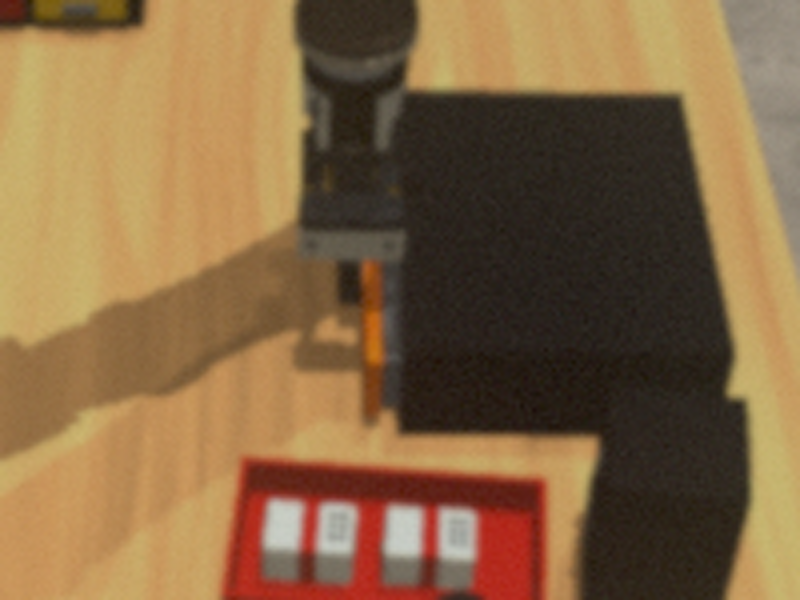

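Request:
apply_moves(
  deltas=[0.15,0,0,0,0.3,0,0,0,0.45,0,0,0,0.6,0,0,0,0.7,0,0,0,0.8,0,0,0,0.9,0,0,0,1.0,0,0,0],
)

```text
time_s: 33.13
tcp_pos: [603.7, 266.4, 49.5]
eef_rot: [-2.205, 0.041, 2.201]
contact_force: [-1.1, -1.5, 0.5]
width: 0.007
```

Request:
apply_moves(
  deltas=[0.1,0,0,0,0.2,0,0,0,0.3,0,0,0],
)

```text
time_s: 33.38
tcp_pos: [606.6, 266.3, 49.4]
eef_rot: [-2.205, 0.042, 2.202]
contact_force: [-7.2, -0.8, 4.5]
width: 0.006
```

Request:
apply_moves(
  deltas=[0.05,0,0,0,0.1,0,0,0],
)

```text
time_s: 33.55
tcp_pos: [606.5, 266.4, 49.3]
eef_rot: [-2.203, 0.042, 2.204]
contact_force: [-7.3, -1.2, 5.4]
width: 0.003
```

Run:
```python
from h import *
st()
p=robot.grab_frame('side'); overlay(p,[],'s15',(300,90,130,110),6)
```

```text
t 33.55 tcp [606.5 266.4  49.3] jaw -1.607 xax [-0.001 -0.001 -1.   ] F [-7.3 -1.2  5.4] w 0.003 (0 mm) q [-0.32  0.69 -0.28  1.63  0.23  0.86 -2.3 ]
```

View pics/s15.png

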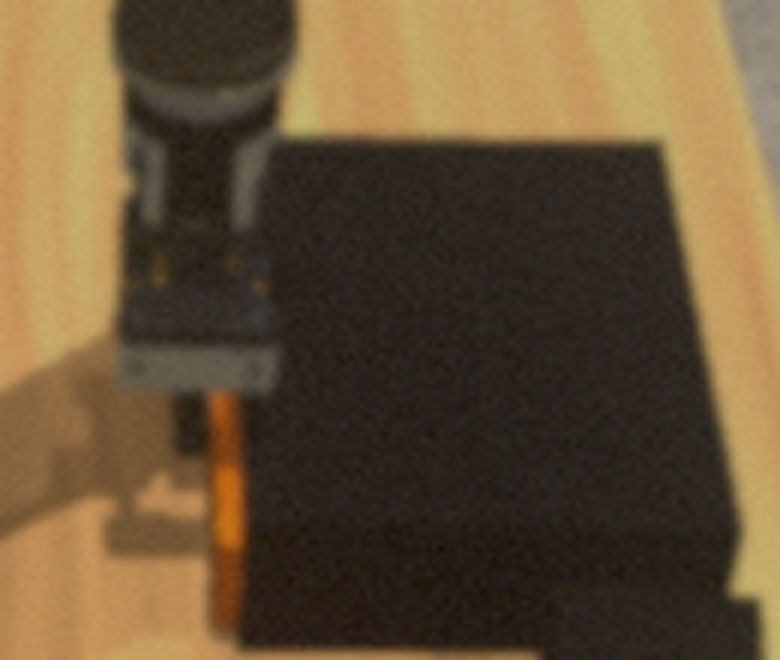

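Request:
apply_moves(
  deltas=[0.1,0,0,0,0.2,0,0,0,0.2,0,0,0],
)

```text
time_s: 33.85
tcp_pos: [606.6, 266.5, 49.2]
eef_rot: [-2.2, 0.042, 2.209]
contact_force: [-8.9, -1.8, 5.7]
width: 0.004
```

Request:
apply_moves(
  deltas=[-2,0,0,0,-5,0,0,0,-8,0,3,0,-8,0,8,0,-12,0,12,0,-12,0,15,0,-12,0,18,0,-12,0,18,0,-12,0,18,0],
)

```text
time_s: 34.6
tcp_pos: [488.2, 267.5, 232.0]
eef_rot: [-2.205, 0.039, 2.201]
contact_force: [0.6, -0.7, -0.9]
width: 0.002
```

Run:
```python
from h import *
st()
p=robot.grab_frame('side'); overlay(p,[],'s16',(300,90,130,110),6)
q=robot.grab_frame('scene'); overlay(q,[],'c16',(150,140,350,200),2.2)
for n in ['lens','handle','mag_base','drawer_floor']:
  for z in (p,q): print(n,[(np.round(r['at']).tolist(),round(r['confidence'],2)) for r in robot.pinpoint(z,n)])
```

```text
t 34.60 tcp [488.2 267.5 232. ] jaw -1.607 xax [ 0.002  0.001 -1.   ] F [ 0.6 -0.7 -0.9] w 0.002 (0 mm) q [-0.33  0.35 -0.35  1.71  0.13  1.1  -2.33]
lens [([593.0, -370.0, 230.0], 0.62), ([572.0, -462.0, 234.0], 0.43)]
lens [([594.0, -369.0, 226.0], 0.91)]
handle [([570.0, -463.0, 234.0], 0.82), ([560.0, 3.0, 23.0], 0.21)]
handle [([574.0, -463.0, 234.0], 0.9)]
mag_base []
mag_base [([627.0, -242.0, -4.0], 0.88)]
drawer_floor []
drawer_floor []
```

View pics/s16.png

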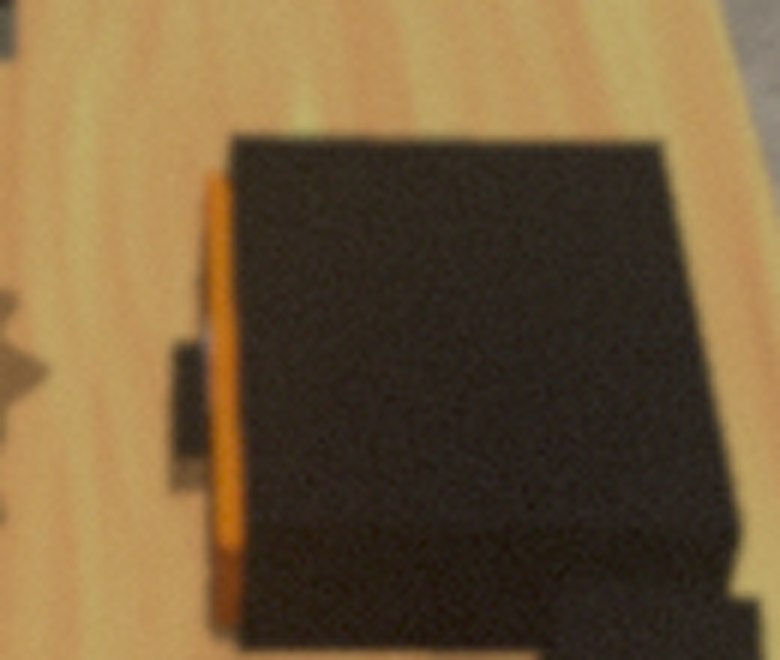

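View pics/c16.png

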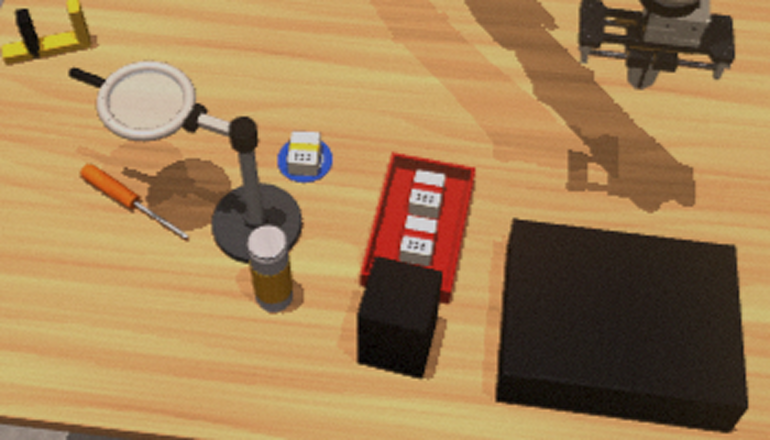

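Request:
apply_moves(
  deltas=[0,0,3,0,0,-2,6.8,0,8.3,-72.95,6.8,1.36,8.3,-72.95,6.8,1.36,8.3,-72.95,6.8,1.36,8.3,-72.95,6.8,1.36,8.3,-72.95,6.8,1.36,8.3,-72.95,6.8,1.36,8.3,-72.95,6.8,1.36,8.3,-72.95,6.8,1.36,8.3,-72.95,6.8,1.36,8.3,-72.95,6.8,1.36,8.3,-72.95,6.8,1.36,8.3,-72.95,6.8,1.36,8.3,-72.95,6.8,1.36,8.3,-72.95,6.8,1.36,8.3,-72.95,6.8,1.36,8.3,-72.95,6.8,1.36,8.3,-72.95,6.8,1.36,8.3,-72.95,6.8,1.36],
  hand=130,
)

```text
time_s: 36.77
tcp_pos: [568.3, -457.1, 296.3]
eef_rot: [1.385, 1.077, -1.389]
contact_force: [1.8, 1.1, -0.4]
width: 0.488
```

Run:
```python
from h import *
st()
p=robot.grab_frame('wrist'); save(p,'w17')
p=robot.grab_frame('side'); overlay(p,[],'s17',(250,200,180,200),3)
p=robot.grab_frame('scene'); overlay(p,[],'c17',(150,90,150,120),4.5)
```

```text
t 36.77 tcp [ 568.3 -457.1  296.3] jaw -0.247 xax [ 0.001 -0.005 -1.   ] F [ 1.8  1.1 -0.4] w 0.488 (45 mm) q [ 0.72  0.59 -0.22  1.15  0.13  1.41  0.27]
```

View pics/w17.png

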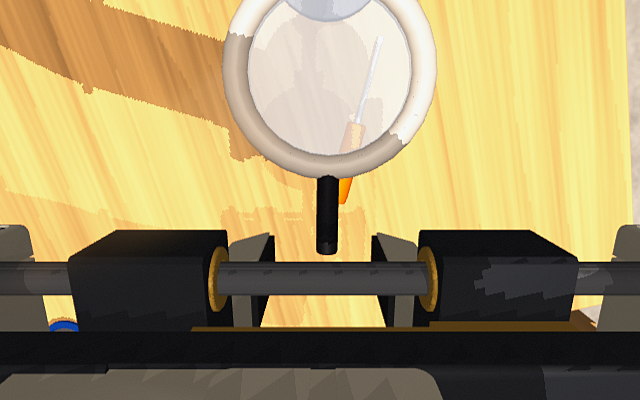

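View pics/c17.png

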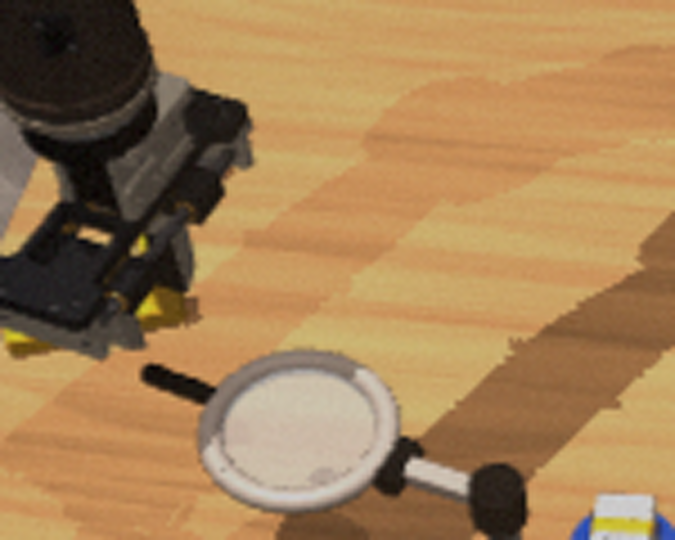

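View pics/s17.png

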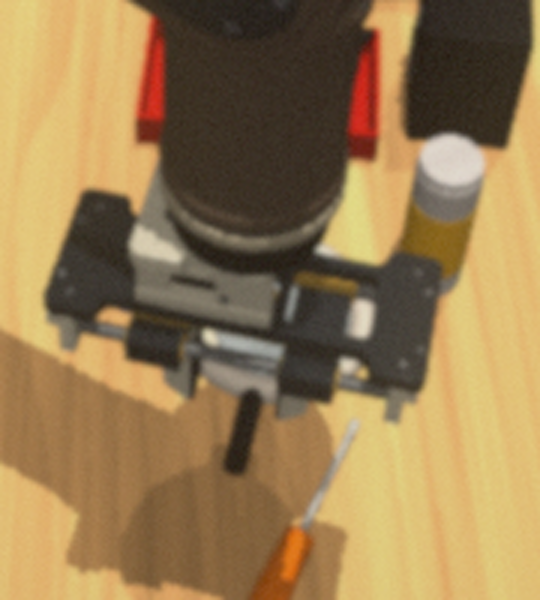

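Run:
```python
from h import *
p=robot.grab_frame('wrist')
post=np.array([627.5,-240])
for u,v,d in [(328,178,133),(326.5,248,182)]:
  for z in (231,235,239):
    X=ray(p,u,v,z); print(u,v,X.round(1),np.hypot(*(X[:2]-post)).round(1),'expect',70+d)
# lens ring centre: ellipse
im=p['img']; print(ray(p,329,80,228))
K,R,t=cam(p); print('camc',-R.T@t)
print(proj(p,(571.5,-462,234)))
```

```text
328 178 [ 576.6 -438.6  231. ] 205.1 expect 203
328 178 [ 576.7 -437.9  235. ] 204.3 expect 203
328 178 [ 576.9 -437.1  239. ] 203.5 expect 203
326.5 248 [ 564.2 -483.7  231. ] 251.8 expect 252
326.5 248 [ 564.5 -482.1  235. ] 250.2 expect 252
326.5 248 [ 564.9 -480.5  239. ] 248.6 expect 252
[ 591.54849217 -382.24760488  228.        ]
camc [ 583.82774849 -396.27142436  452.36244006]
[329.33197335 216.05133342]
```

Request:
apply_moves(
  deltas=[0.17,-0.56,-1,-0.02,0.17,-0.56,-3,-0.02,0.17,-0.56,-5,-0.02,0.17,-0.56,-7,-0.02,0.17,-0.56,-8.1,-0.02,0.17,-0.56,-8.1,-0.02,0.17,-0.56,-8.1,-0.02],
)

```text
time_s: 37.55
tcp_pos: [569.8, -461.2, 213.9]
eef_rot: [1.401, 1.067, -1.406]
contact_force: [0.2, 0.7, 0.1]
width: 0.49
```

Run:
```python
from h import *
st()
p=robot.grab_frame('wrist'); save(p,'w18')
```

```text
t 37.55 tcp [ 569.8 -461.2  213.9] jaw -0.268 xax [-0.    -0.004 -1.   ] F [0.2 0.7 0.1] w 0.490 (45 mm) q [ 0.73  0.64 -0.22  1.26  0.14  1.25  0.24]
```

View pics/w18.png

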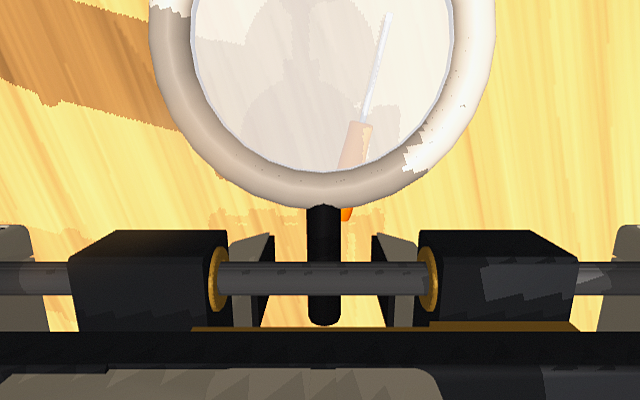

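Request:
apply_moves(
  deltas=[0,0,0,0,0,0,0,0,0,0,0,0,0,0,0,0,0,0,0,0,0,0,0,0],
  hand=255,
  squeeze=6,
)

```text
time_s: 38.1
tcp_pos: [570.3, -461.8, 215.2]
eef_rot: [1.401, 1.065, -1.405]
contact_force: [-0.2, 0.9, 1.5]
width: 0.149
```

Run:
```python
from h import *
o=st()
P=np.array(o['tcp_pos'][:2]); post=np.array([627.5,-240.]); 
r=P-post; print(np.hypot(*r),np.arctan2(*r[::-1]))
for post in ([627.5,-240.],):
  post=np.array(post); r=P-post
  out=[]
  for k in range(1,21):
    a=-0.05*k; c,s=np.cos(a),np.sin(a); d=post+np.array([[c,-s],[s,c]])@r-P; out+= [round(d[0]/10,2),round(d[1]/10,2),0,round(a,3)]
  print(out)
```

```text
t 38.10 tcp [ 570.3 -461.8  215.2] jaw -0.269 xax [ 0.001 -0.005 -1.   ] F [-0.2  0.9  1.5] w 0.149 (14 mm) q [ 0.73  0.64 -0.22  1.26  0.14  1.25  0.24]
229.01201036988917 -1.8232093512459986
[np.float64(-1.1), np.float64(0.31), 0, -0.05, np.float64(-2.19), np.float64(0.68), 0, -0.1, np.float64(-3.25), np.float64(1.1), 0, -0.15, np.float64(-4.29), np.float64(1.58), 0, -0.2, np.float64(-5.31), np.float64(2.1), 0, -0.25, np.float64(-6.3), np.float64(2.68), 0, -0.3, np.float64(-7.26), np.float64(3.31), 0, -0.35, np.float64(-8.18), np.float64(3.98), 0, -0.4, np.float64(-9.08), np.float64(4.7), 0, -0.45, np.float64(-9.93), np.float64(5.46), 0, -0.5, np.float64(-10.75), np.float64(6.26), 0, -0.55, np.float64(-11.52), np.float64(7.1), 0, -0.6, np.float64(-12.25), np.float64(7.98), 0, -0.65, np.float64(-12.94), np.float64(8.9), 0, -0.7, np.float64(-13.58), np.float64(9.85), 0, -0.75, np.float64(-14.17), np.float64(10.83), 0, -0.8, np.float64(-14.72), np.float64(11.84), 0, -0.85, np.float64(-15.21), np.float64(12.87), 0, -0.9, np.float64(-15.65), np.float64(13.93), 0, -0.95, np.float64(-16.03), np.float64(15.01), 0, -1.0]
```

Request:
apply_moves(
  deltas=[-1.1,0.3,0,-0.05,-2.2,0.7,0,-0.1,-3.25,1.1,0,-0.15,-4.3,1.6,0,-0.2,-5.3,2.1,0,-0.25,-6.3,2.7,0,-0.3,-7.25,3.3,0,-0.35,-8.2,4.0,0,-0.4,-9.1,4.7,0,-0.45,-9.95,5.45,0,-0.5,-10.75,6.25,0,-0.55,-11.5,7.1,0,-0.6,-12.25,8.0,0,-0.65,-12.95,8.9,0,-0.7,-13.6,9.85,0,-0.75,-14.2,10.85,0,-0.8,-14.7,11.85,0,-0.85,-15.2,12.9,0,-0.9,-15.65,13.95,0,-0.95,-16.0,15.0,0,-1.0],
)

```text
time_s: 39.77
tcp_pos: [410.5, -311.1, 215.3]
eef_rot: [2.055, 0.308, -2.061]
contact_force: [3.6, 0.4, -2.7]
width: 0.151
```

Run:
```python
from h import *
o=st()
p=robot.grab_frame('wrist'); save(p,'w19')
q=robot.grab_frame('scene'); overlay(q,[],'c19',(170,90,180,170),3.5)
s=robot.grab_frame('side')
for n in ['lens','handle','mag_base','mat']:
  for z in (p,q,s): print(n,[(np.round(r['at']).tolist(),round(r['confidence'],2)) for r in robot.pinpoint(z,n)])
P=np.array(o['tcp_pos'][:2]); post=np.array([627.5,-240.]); r=P-post; print(np.hypot(*r),np.arctan2(*r[::-1]))
```

```text
t 39.77 tcp [ 410.5 -311.1  215.3] jaw -1.271 xax [-0.002 -0.004 -1.   ] F [ 3.6  0.4 -2.7] w 0.151 (14 mm) q [ 0.59  0.27 -0.06  1.85  0.02  1.02 -0.75]
lens [([497.0, -280.0, 227.0], 0.68)]
lens [([498.0, -276.0, 228.0], 0.78), ([621.0, -418.0, -1.0], 0.45)]
lens [([497.0, -278.0, 231.0], 0.96)]
handle [([411.0, -313.0, 231.0], 0.76)]
handle [([411.0, -309.0, 233.0], 0.97)]
handle []
mag_base []
mag_base [([627.0, -241.0, 1.0], 0.68)]
mag_base [([634.0, -238.0, 4.0], 0.72), ([561.0, 6.0, 23.0], 0.26)]
mat []
mat []
mat [([507.0, -188.0, 2.0], 0.79)]
228.31120528178448 -2.8248302398348755
```

View pics/w19.png

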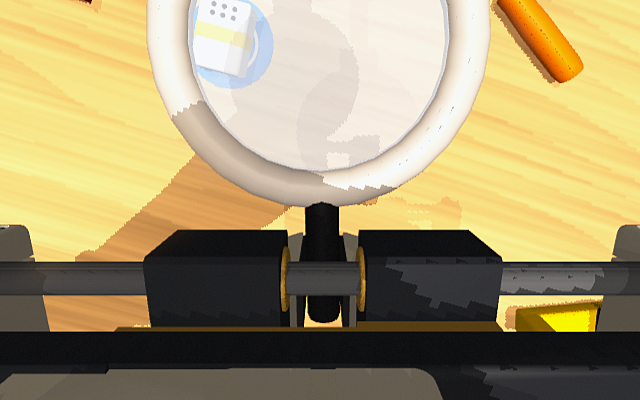

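View pics/c19.png

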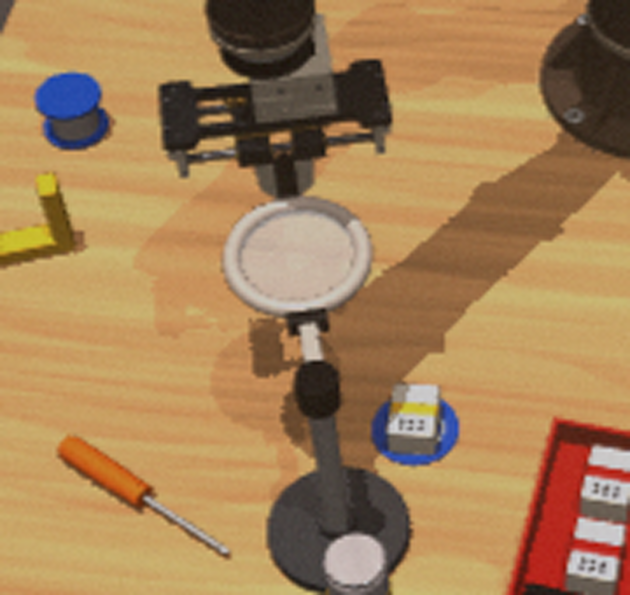

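Run:
```python
from h import *
o=robot.observe()
P=np.array(o['tcp_pos'][:2]); post=np.array([627.5,-240.]); r=P-post
print([x for k in range(1,16) for a in [-0.715*k/15] for d in [post+np.array([[np.cos(a),-np.sin(a)],[np.sin(a),np.cos(a)]])@r-P] for x in (float(round(d[0]/10,2)),float(round(d[1]/10,2)),0,round(a,3))])
```

```text
[-0.32, 1.04, 0, -0.048, -0.59, 2.1, 0, -0.095, -0.8, 3.16, 0, -0.143, -0.97, 4.24, 0, -0.191, -1.09, 5.32, 0, -0.238, -1.15, 6.41, 0, -0.286, -1.16, 7.49, 0, -0.334, -1.12, 8.58, 0, -0.381, -1.03, 9.67, 0, -0.429, -0.89, 10.75, 0, -0.477, -0.69, 11.82, 0, -0.524, -0.45, 12.88, 0, -0.572, -0.15, 13.92, 0, -0.62, 0.19, 14.96, 0, -0.667, 0.59, 15.97, 0, -0.715]
```

Request:
apply_moves(
  deltas=[-0.3,1.05,0,-0.05,-0.6,2.1,0,-0.095,-0.8,3.15,0,-0.145,-0.95,4.25,0,-0.19,-1.1,5.3,0,-0.24,-1.15,6.4,0,-0.285,-1.15,7.5,0,-0.335,-1.1,8.6,0,-0.38,-1.05,9.65,0,-0.43,-0.9,10.75,0,-0.475,-0.7,11.8,0,-0.525,-0.45,12.9,0,-0.57,-0.15,13.9,0,-0.62,0.2,14.95,0,-0.665,0.6,16.0,0,-0.715,0.6,16.0,0,-0.715],
)

```text
time_s: 41.85
tcp_pos: [416.5, -150.9, 215.2]
eef_rot: [-1.989, 0.421, 2.0]
contact_force: [-1.3, 2.0, -0.1]
width: 0.148
```

Run:
```python
from h import *
o=st()
p=robot.grab_frame('wrist'); save(p,'w20')
q=robot.grab_frame('scene'); overlay(q,[],'c20',(210,90,150,150),4)
s=robot.grab_frame('side'); overlay(s,[],'s20',(200,180,150,150),4)
for n in ['lens','handle','mag_base','mat','yellow']:
  for z in (p,q,s): print(n,[(np.round(r['at']).tolist(),round(r['confidence'],2)) for r in robot.pinpoint(z,n)])
P=np.array(o['tcp_pos'][:2]); post=np.array([627.5,-240.]); r=P-post; print(np.hypot(*r),np.arctan2(*r[::-1]))
```

```text
t 41.85 tcp [ 416.5 -150.9  215.2] jaw -1.984 xax [-0.006 -0.001 -1.   ] F [-1.3  2.  -0.1] w 0.148 (14 mm) q [ 0.29  0.16 -0.07  2.    0.02  0.99 -1.78]
lens [([503.0, -183.0, 226.0], 0.94)]
lens [([501.0, -184.0, 223.0], 0.56)]
lens [([500.0, -178.0, 230.0], 0.8)]
handle [([416.0, -154.0, 233.0], 0.91)]
handle [([420.0, -152.0, 233.0], 0.75), ([563.0, -3.0, 22.0], 0.43)]
handle [([415.0, -151.0, 234.0], 0.96), ([608.0, -3.0, 1.0], 0.4)]
mag_base []
mag_base [([626.0, -240.0, -1.0], 0.94)]
mag_base [([630.0, -240.0, 2.0], 0.81)]
mat []
mat [([507.0, -188.0, 3.0], 0.58)]
mat [([509.0, -189.0, 1.0], 0.77), ([789.0, -16.0, 1.0], 0.28)]
yellow []
yellow [([505.0, -188.0, 20.0], 0.85)]
yellow [([631.0, -239.0, 2.0], 0.29)]
229.03833059578486 2.7420249360481965
```

View pics/w20.png

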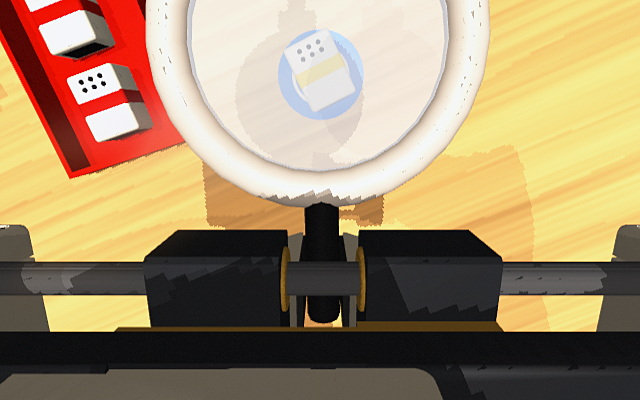

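View pics/c20.png

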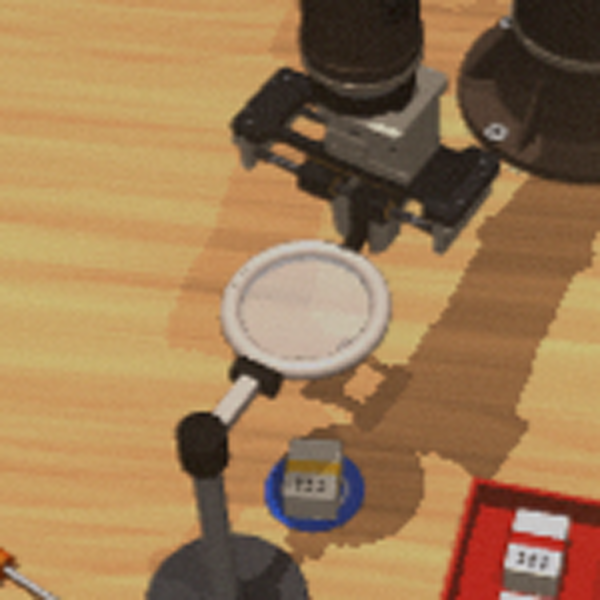

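View pics/s20.png

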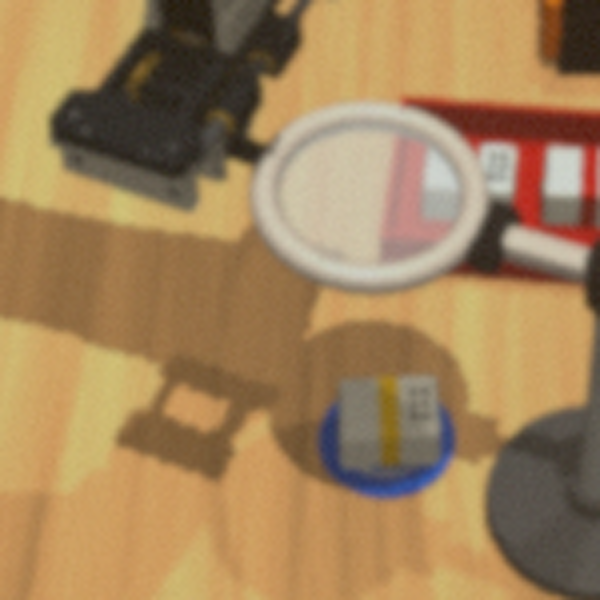

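Run:
```python
from h import *
t0=-0.077; b=2.742
out=[]
for t in np.linspace(t0,0.524,18)[1:]:
  rr=159.4*(np.cos(t)-np.cos(t0)); z=-159.4*(np.sin(t)-np.sin(t0)); out+=[float(round(rr*np.cos(b)/10,2)),float(round(rr*np.sin(b)/10,2)),float(round(z/10,2)),0]
print(out)
from scipy.optimize import least_squares
P=np.array([(570.3,-461.8),(410.5,-311.1),(416.5,-150.9)])
print(least_squares(lambda c:np.hypot(*(P-c[:2]).T)-c[2],[627,-240,229]).x)
```

```text
[-0.03, 0.01, -0.56, 0, -0.04, 0.02, -1.13, 0, -0.04, 0.02, -1.69, 0, -0.01, 0.01, -2.25, 0, 0.03, -0.01, -2.81, 0, 0.09, -0.04, -3.37, 0, 0.17, -0.07, -3.93, 0, 0.27, -0.11, -4.48, 0, 0.38, -0.16, -5.03, 0, 0.51, -0.22, -5.58, 0, 0.66, -0.28, -6.12, 0, 0.83, -0.35, -6.65, 0, 1.02, -0.43, -7.18, 0, 1.22, -0.52, -7.7, 0, 1.44, -0.61, -8.21, 0, 1.68, -0.71, -8.71, 0, 1.93, -0.81, -9.2, 0]
[ 629.37300209 -239.08513116  230.41599852]
```

Request:
apply_moves(
  deltas=[0,0,0,0,0,0,-0.55,0,0,0,-1.15,0,0,0,-1.7,0,0,0,-2.25,0,0,0,-2.8,0,0.1,-0.05,-3.35,0,0.15,-0.05,-3.95,0,0.25,-0.1,-4.5,0,0.4,-0.15,-5.05,0,0.5,-0.2,-5.6,0,0.65,-0.3,-6.1,0,0.85,-0.35,-6.65,0,1.0,-0.45,-7.2,0,1.2,-0.5,-7.7,0,1.45,-0.6,-8.2,0,1.7,-0.7,-8.7,0,1.95,-0.8,-9.2,0,1.95,-0.8,-9.2,0],
  squeeze=15,
)

```text
time_s: 44.33
tcp_pos: [435.8, -160.6, 122.2]
eef_rot: [-1.989, 0.421, 2.001]
contact_force: [3.3, -1.5, 0.5]
width: 0.146
```

Run:
```python
from h import *
o=st()
p=robot.grab_frame('wrist'); save(p,'w21')
q=robot.grab_frame('scene'); overlay(q,[],'c21',(210,90,150,150),4)
s=robot.grab_frame('side'); overlay(s,[],'s21',(200,180,150,150),4)
for n in ['lens','handle','mat']:
  for z in (p,q,s): print(n,[(np.round(r['at']).tolist(),round(r['confidence'],2)) for r in robot.pinpoint(z,n)])
```

```text
t 44.33 tcp [ 435.8 -160.6  122.2] jaw -1.984 xax [-0.006 -0.001 -1.   ] F [ 3.3 -1.5  0.5] w 0.146 (13 mm) q [ 0.29  0.31 -0.07  2.07  0.03  0.77 -1.78]
lens [([507.0, -187.0, 190.0], 0.85)]
lens [([507.0, -187.0, 186.0], 0.55)]
lens []
handle [([438.0, -165.0, 139.0], 0.87)]
handle [([437.0, -160.0, 142.0], 0.66)]
handle [([434.0, -165.0, 143.0], 0.9)]
mat []
mat [([506.0, -190.0, 0.0], 0.58)]
mat [([508.0, -189.0, 2.0], 0.68)]
```

View pics/w21.png

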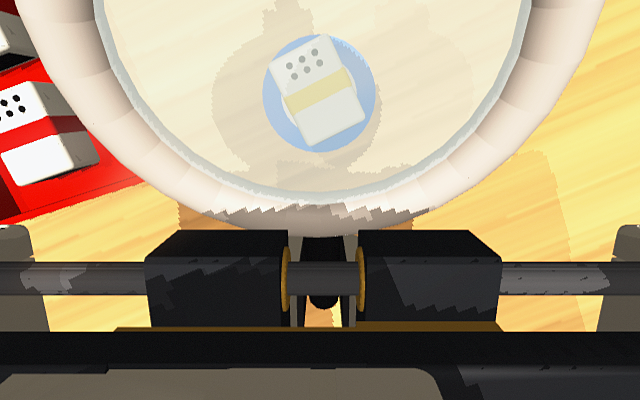

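View pics/c21.png

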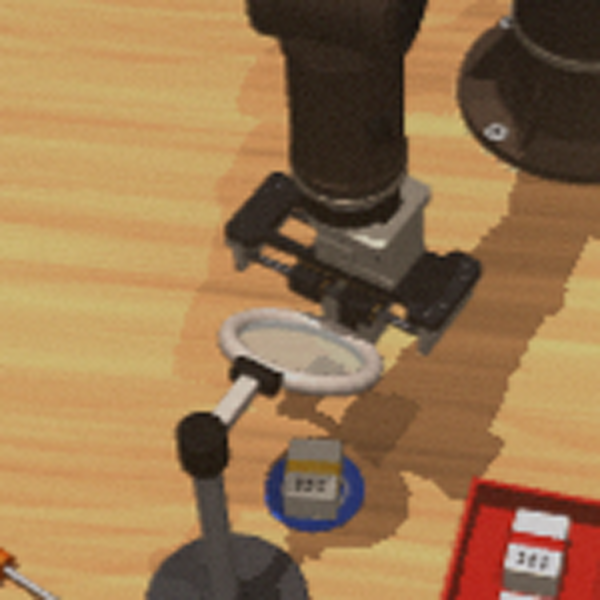

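View pics/s21.png

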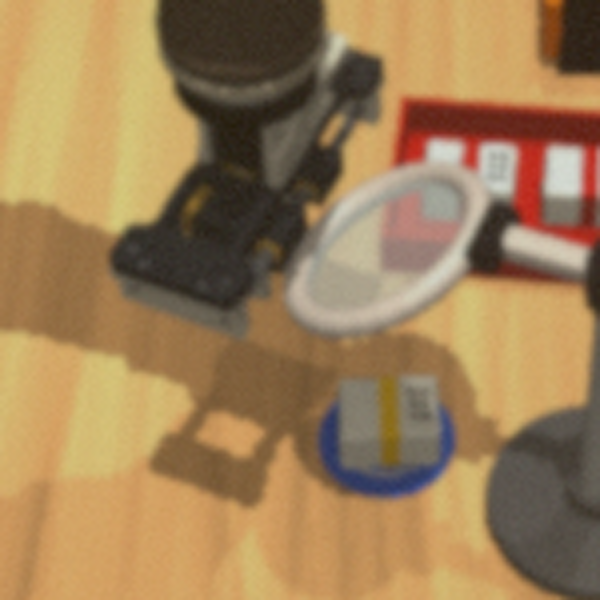

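Request:
apply_moves(
  deltas=[0,0,0,0,0,0,0,0,0,0,0,0,0,0,0,0,0,0,0,0],
  hand=140,
)

```text
time_s: 45.35
tcp_pos: [435.1, -160.5, 123.1]
eef_rot: [-1.989, 0.421, 2.001]
contact_force: [-0.2, 0.0, 0.4]
width: 0.436
```

Request:
apply_moves(
  deltas=[-0.4,0.2,0.5,0,-0.9,0.4,1.5,0,-1.5,0.7,3,0,-2,0.9,5,0,-2.5,1.1,8,0,-3,1.3,11,0,-4,3,14,0,-5,8,16,0,-5,15,16,0,-5,20,16,0,-5,25,16,0,-5,30,16,0,-5,30,16,0,-5,30,16,0],
)

```text
time_s: 46.52
tcp_pos: [383.6, 143.9, 284.4]
eef_rot: [-1.992, 0.416, 2.001]
contact_force: [0.1, 0.2, 0.2]
width: 0.451
```

Run:
```python
from h import *
o=st()
q=robot.grab_frame('scene'); overlay(q,[],'c22',(210,90,150,150),4)
s=robot.grab_frame('side'); overlay(s,[],'s22',(200,180,150,150),4)
for n in ['lens','handle','mat','mag_base','yellow']:
  for z in (q,s): print(n,[(np.round(r['at'],1).tolist(),round(r['confidence'],2)) for r in robot.pinpoint(z,n)])
```

```text
t 46.52 tcp [383.6 143.9 284.4] jaw -1.980 xax [-0.005 -0.    -1.   ] F [0.1 0.2 0.2] w 0.451 (42 mm) q [-0.09  0.06 -0.41  1.93  0.02  1.16 -2.49]
lens [([509.7, -188.8, 184.9], 0.84)]
lens [([511.9, -186.3, 190.0], 0.93)]
handle [([438.8, -156.7, 142.3], 0.98)]
handle []
mat [([507.4, -190.6, 1.7], 0.71)]
mat [([509.5, -188.6, 4.6], 0.67), ([639.1, -2.9, 25.6], 0.42)]
mag_base [([626.4, -242.1, -2.1], 0.57)]
mag_base [([630.2, -237.7, -1.0], 0.72), ([611.2, -4.9, 2.1], 0.36)]
yellow [([502.3, -192.2, 19.3], 0.73)]
yellow [([505.6, -184.8, 14.9], 0.93)]
```

View pics/c22.png

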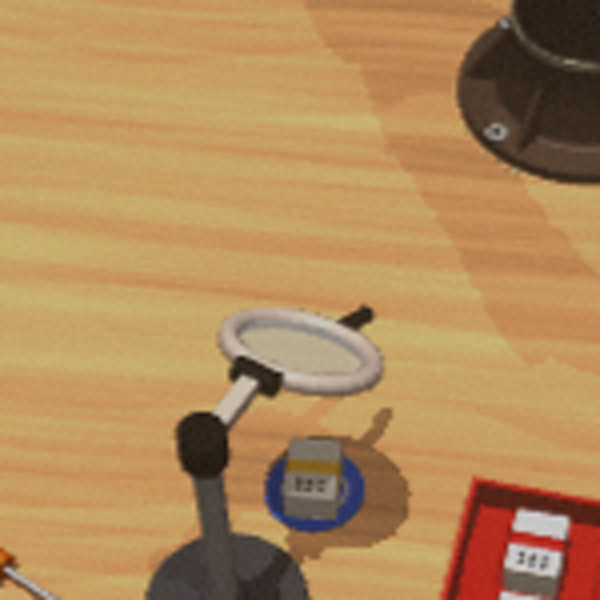

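View pics/s22.png

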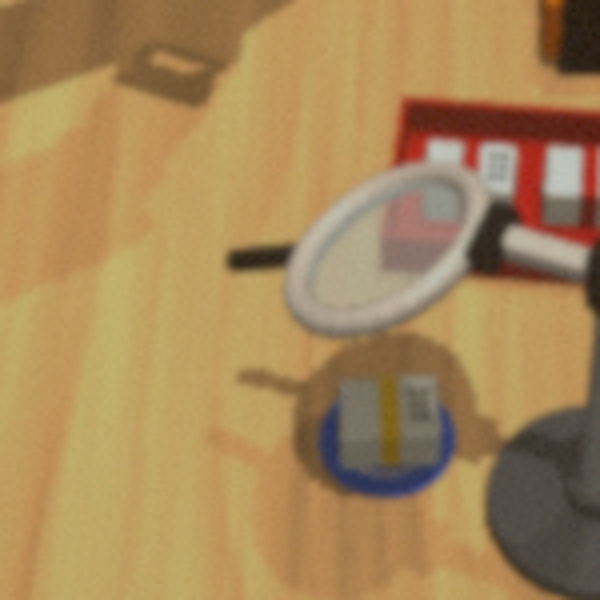

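```bash
cat > fitlens.py <<'E'
from h import *
def model(v):
    px,py,b,t=v; u=np.array([np.cos(b),np.sin(b),0]); H=np.array([px,py,222.])+70*u
    d=u*np.cos(t)+np.array([0,0,-np.sin(t)]); n=np.cross(d,np.array([-np.sin(b),np.cos(b),0])); return u,H,d,n
def fit(views):
    obs=[]
    for p in views:
        ms=[m for m in robot.masks_of(p,'lens') if m['pixels'].sum()>300]
        m=ms[0]['pixels'].astype(np.uint8)
        cn,_=cv2.findContours(m,cv2.RETR_EXTERNAL,cv2.CHAIN_APPROX_NONE); c=max(cn,key=len)[:,0]
        print('mask',ms[0]['confidence'],m.sum(),c.min(0),c.max(0))
        obs.append((p,m,c))
    def sils(v,p):
        u,H,d,n=model(v); C=H+70*d; w=np.array([-np.sin(v[2]),np.cos(v[2]),0]); X=[]
        for a in np.linspace(0,2*np.pi,48,endpoint=False):
            e=d*np.cos(a)+w*np.sin(a)
            for ph in np.linspace(0,2*np.pi,8,endpoint=False): X.append(C+e*(56+7*np.cos(ph))+n*7*np.sin(ph))
        return sil(p,X)
    def white(p,v):  # white-ish ring: dims
        pass
    def cost(v):
        c=0
        for p,m,cc in obs:
            h=sils(v,p)
            K=4;x0,y0=cc.min(0)-12;x1,y1=cc.max(0)+12
            im=np.zeros(((y1-y0)*K,(x1-x0)*K),np.uint8); cv2.fillPoly(im,[np.round((h-[x0,y0]+.5)*K-.5).astype(np.int32)],1)
            a=im.reshape(y1-y0,K,x1-x0,K).mean((1,3)); mm=cv2.fillPoly(np.zeros_like(m),[cc.astype(np.int32)],1)[y0:y1,x0:x1]
            c+=np.abs(a-mm).sum()/mm.sum()
        c+=((v[0]-628.5)/3)**2*.02+((v[1]+239.7)/3)**2*.02
        return c
    v0=np.array([628.5,-239.7,2.74,.52])
    r=minimize(cost,v0,method='Nelder-Mead',options=dict(initial_simplex=[v0,v0+[3,0,0,0],v0+[0,3,0,0],v0+[0,0,.05,0],v0+[0,0,0,.1]]))
    v=r.x; u,H,d,n=model(v); print('fit',v.round(3),'cost',round(r.fun,3),'lens',(H+70*d).round(1),'tilt deg',np.degrees(v[3]).round(1))
    for p in views: print('tip px',proj(p,H+182*d).round(1))
    return v,[sils(v,p) for p in views]
E
python3 - <<'E'
from fitlens import *
q=robot.grab_frame('scene'); s=robot.grab_frame('side')
v,hs=fit([q,s]); fit([q]); fit([s])
u,H,d,n=model(v)
for p,h,nm,(x,y) in ((q,hs[0],'c23',(210,90)),(s,hs[1],'s23',(200,180))):
  im=cv2.resize(p['img'][y:y+150,x:x+150,::-1],None,fx=4,fy=4,interpolation=cv2.INTER_CUBIC)
  cv2.polylines(im,[np.int32((h-[x-.5,y-.5])*4)],True,(255,0,255),1)
  a=[tuple(np.int32((proj(p,H+k*d)-[x-.5,y-.5])*4)) for k in (0,182)]; cv2.line(im,a[0],a[1],(0,255,0),1)
  cv2.imwrite(f'pics/{nm}.png',im)
E
```

```text
mask 0.73 656 [264 167] [305 188]
mask 0.71 1772 [256 220] [322 265]
fit [ 6.28195e+02 -2.39485e+02  2.74900e+00  5.23000e-01] cost 0.295 lens [ 507.5 -189.6  187. ] tilt deg 30.0
tip px [301.7 167.4]
tip px [257.8 245. ]
mask 0.73 656 [264 167] [305 188]
fit [ 6.28315e+02 -2.39591e+02  2.74700e+00  5.32000e-01] cost 0.143 lens [ 508.  -189.5  186.5] tilt deg 30.5
tip px [301.7 168. ]
mask 0.71 1772 [256 220] [322 265]
fit [ 6.28108e+02 -2.39525e+02  2.76900e+00  4.84000e-01] cost 0.116 lens [ 505.2 -191.5  189.4] tilt deg 27.7
tip px [255.4 244.3]
```

View pics/c23.png

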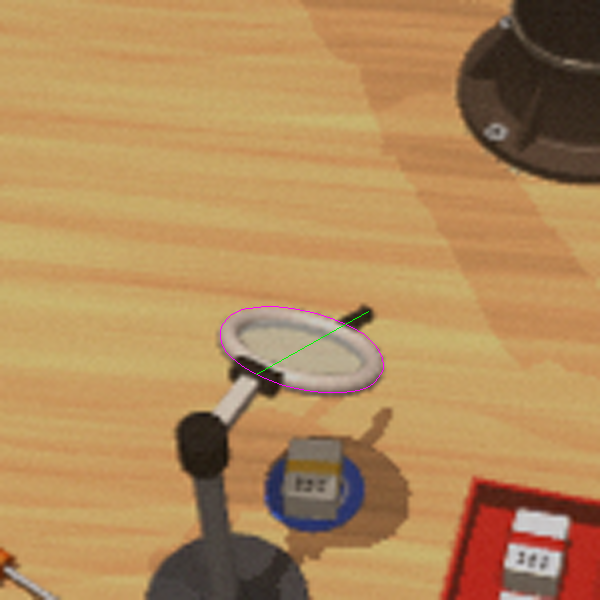

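View pics/s23.png

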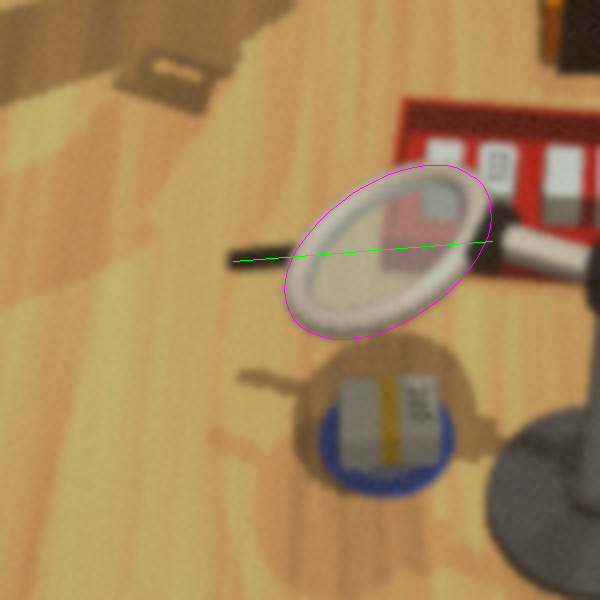

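Run:
```python
from h import *
v=[robot.grab_frame('scene'),robot.grab_frame('side')]
findhousings(v,('red_a','yellow','green_a'))
for n in ['speaker','spray','driver']: print(n,[(np.round(r['at']).tolist(),round(r['confidence'],2)) for r in robot.pinpoint(v[0],n)[:1]])
overlay(v[0],[],'cF',(100,60,440,300),1.8)
st()
```

```text
red_a [638.4  -4. ] yaw -0.107 cost 0.35 views 2 conf 0.70 302
red_a [558.3  -0. ] yaw -0.006 cost 0.15 views 1 conf 0.57 267
yellow [ 506.5 -187.2] yaw 0.076 cost 0.23 views 2 conf 0.66 276
yellow [ 715.3 -204.6] yaw 0.425 cost 0.44 views 1 conf 0.37 630
green_a [ 372.9 -209.1] yaw 1.212 cost 0.56 views 1 conf 0.50 717
speaker [([786.0, -18.0, 3.0], 0.63)]
spray [([740.0, -195.0, -4.0], 0.73)]
driver [([620.0, -420.0, -2.0], 0.82)]
t 47.97 tcp [385.1 139.5 283.1] jaw -1.984 xax [-0.007 -0.002 -1.   ] F [-0.3  0.1  0.6] w 0.457 (42 mm) q [-0.09  0.06 -0.41  1.93  0.02  1.16 -2.49]
```

View pics/cF.png

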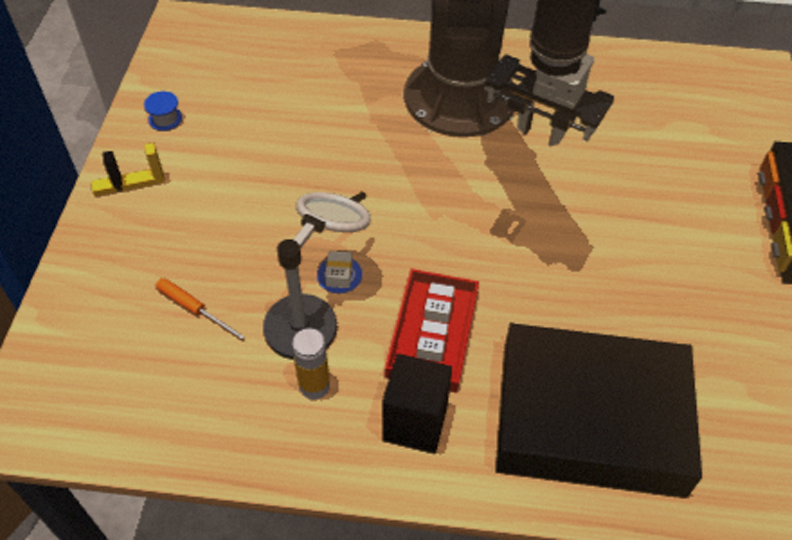

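```bash
python3 -c "
from workcell import robot
print(robot.close_job())"
```

```text
the job is handed in; nothing more can be done
None
```

The whole job was done in the order asked and handed in at about 48 s; no verdict was reported.

- **Housings:** Five housings were on the bench. The two green ones went into the open drawer and the two red ones into the red tray, each flat on the floor and apart. The yellow one sits within about 2 mm of the mat centre.
- **Drawer:** I pushed it in slowly until it stopped against the stop at about 7–9 N, then backed off. The side picture shows the front flush with the cabinet.
- **Magnifier:** I swung it round by the handle and tilted it. A fit to the ring in both fixed cameras puts the lens at (507.5, -189.6) mm, against the mat at about (506.4, -188.8). The tilt comes out at 30.0 degrees with the handle end down.
- **Bystanders:** The loudspeaker, can and screwdriver were found within 3 mm of their starting places. The arm was clear of everything at hand-in.

**Checks that disagreed:**
- The single-camera tilt fits spread: 30.5 degrees from the scene camera and 27.7 from the side camera.
- In the last look the networks reported a green housing at (373, -209) and a second yellow at (715, -205). The picture shows only the magnifier lens and the can there, so I treated both as false. The green housings are out of sight in the shut drawer. I last saw them lying in it partway through the push.

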